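# Unpack the slide-mounting kit from its carrier

## Robot

A 7-joint arm with a two-finger parallel gripper is mounted at the origin on a cart in front of the work surface, level with it; the furniture and walls round the work are solid. World frame = base frame: x ahead of the robot, y to its left, z up, the work surface at z = 0. Lengths are in m, angles in rad, forces in N, time in s.
With the tool pointing down it reaches from about 0.35 to 0.9 m from the base axis. Payload 8.1 kg.
Tool frame: the origin (TCP) lies between the finger pads; the fingertips stand 8 mm ahead of it and the grasp point (between the pads) lies 11 mm behind it (arm.tcp_to_tips is the distance from the TCP to the fingertips, in m); z points along the fingers, x is the direction in which the jaws open and shut, and the axes are right-handed (so a half turn about z gives the same grasp; the last joint's range is limited). The gripper opens to 92 mm and grips with 3 to 60 N. Pads are 19 mm wide; open, the fingers measure 130 mm over their backs; the gripper's body (75 mm by 190 mm) begins 47 mm behind the grasp point.
Start: joints at [1.117, 0.434, 0.025, 1.573, -0.012, 1.134, -0.075], TCP at [0.215, -0.587, 0.235] pointing down, gripper open.
Joint ranges: [-2.62, 2.62], [-0.44, 2.09], [-1.27, 1.32], [0.08, 2.57], [-1.32, 4.46], [0.12, 2], [-2.74, 2.74]. Speed limits (rad/s): [2.22, 2.22, 3.01, 3.01, 3.14, 3.14, 3.14].

## Interface

Orientations are given as a rotation vector (axis times angle).
In Python, from cell import arm, eyes gives the robot as it stands.
- The arm moves only by the tool play_rows, never from a script. Its argument "rows" is a list of rows, each a list of 3 entries, a list of its own where there are three numbers: the shift along the tool's x, y, z each as a share of 50 cm, from -1 to 1, then the turn, a rotation vector about the tool's x, y, z each as a share of 60 degrees, from -1 to 1, then the opening, from -1 (shut) to 1 (fully open), so that 0 is half open. In form: [[[dx, dy, dz], [ax, ay, az], grip], ...]. A call has 1 to 10 rows; each row is the pose to reach, as a shift and turn from the pose commanded when the call began, along the tool's axes at that moment; what a row does not reach only later rows make up. A row lasts 1/10 s, in which the tool goes at most 50 mm and 8.59 degrees, less where a joint would pass 70% of its speed; a pose out of reach is approached as far as the arm can. A call with a number of a shift or a turn outside -1 to 1 is refused whole. A call with a gripper value outside its range is refused whole. The fingers move at their own pace and stop on an object; "newtons" is the grip in N (left out, the last holds). Time passes only in rows, so rows that repeat a pose let the fingers close. It gives the time, the measured TCP pose, the force and the opening at its end, in the units of the state.
- arm.observe(): the state, without advancing time (a new reading comes with each control period).
- eyes.get_image(name): name is "scene" or "side" or "wrist"; returns (picture, depth): 480x640x3 uint8, red, green, blue; 480x640 float32, m along the optical axis (not along the pixel's ray), 0 where there is no reading.
- eyes.get_calibration(name): a dict with "intrinsics" (3x3 intrinsics, pixels), "R" (3x3) and "t" (3): a world point X has camera coordinates R X + t. Camera axes: x right, y down, z forward; pixel columns grow to the right and rows downward; lengths in m; the calibration is good to about 2 mm. A picture is of the moment at which its call begins: read the wrist's pose just before it. get_calibration takes no time and is no camera call; for the wrist camera it gives the pose at the moment of the call.
- arm.sign_off(): hands the job in, once; it reports no verdict.
The state is a dict: "clock": time; "joints": joint angles; "dq": joint speeds; "joint_efforts": joint torques, N m; "position": TCP position; "ee_rot": TCP orientation; "force": force on the tool from outside, world axes, zero at the start; "ft_torque": the same for the moment, N m; "width": opening from 0.0 (shut) to 1.0 (fully open).
Only numpy, scipy, OpenCV 4.12 (cv2) and the standard library are available. Lean on these libraries where they do the work, as an engineer would, in place of code of your own. Each camera call takes 0.05 s, during which the arm holds its last target.

## Task

Unpack the slide-mounting kit from the transport carrier, working from the top down and one thing at a time: lift the retaining bar straight up out of its two forks and lay it down in both saddles of the low orange rest, handle up and midway between the saddles, then set the blue-lidded coverslip box on the yellow mat, the grey slide rack on the green mat, and last the carton on the blue mat. Set each of the three down upright, the way up it was, centred and square on the white outline printed on its mat, without tipping anything over, and let go of everything.

Things in the scene. Friction and masses are not known exactly. Their poses are not given: they have to be found in the camera images.
- carrier: Fixed: aluminium plate 110x262x6 mm with a grey forked post (34 mm in x, 12 in y) at y = +-112 mm. The forks hold the bar in open-topped slots 14 mm wide, floor at z = 142, prong tops at 156. Origin: centre of underside, on the trolley top; y from post to post. Between the posts stand, upward: carton, rack across it, coverslip box; the bar lies 3 mm above the box.
- bar: Loose retaining bar, 0.2 kg: square steel bar 10x260x10 mm, black ends, red handle in its middle, 16 mm wide (x), 44 long (y), from 5 mm below to 20 above the bar's axis. Origin: middle of the bar on its axis (z = 147 mm at the start); y along the bar, z to the handle side. Take it by the handle and lift it straight up at least 20 mm. Same end for end.
- cover_box: Coverslip box, loose, 30 g: 52 x 52 x 23 mm, blue lid (fixed on), cream lower part. Top of the stack, under the bar. Origin: centre of the underside; x and y along its sides, z up. At the start the underside is 116 mm above the trolley. Square: any quarter turn will do.
- rack: Grey slide rack, loose, 0.14 kg: 50 (x) x 100 (y) x 30 mm high, a trough with two slotted side walls on an 8 mm floor. Middle of the stack, crosswise on the carton. Origin: centre of underside (z = 86 mm at the start); y along its length, z up. Grip across its 50 mm width, outside the walls; the carton top beneath is wider there, so keep fingertips above it. Same end for end.
- carton: White carton with a blue band, loose, 0.12 kg: 60 mm wide (x), 90 mm long (y), 80 mm high, solid. Bottom of the stack, its length along the carrier's y. Origin: centre of the underside; y along its length, z up. At the start the underside is 6 mm above the trolley. Grip it across its 60 mm width. End for end does not matter.
- bar_rest: Fixed low rest: black base 50x170x6 mm, two orange saddles at y = +-70 mm, 12 mm thick, each with an open-topped slot 14 mm wide, mouth flared to about 30. Slot floor z = 30 mm, tops about 48. Origin: centre of underside; y from saddle to saddle. The seated bar lies along y, axis at z = 35 mm, middle over the origin; its ends stand 45 mm past the base.
- mat_yellow: Fixed yellow mat for the coverslip box, 82 x 82 x 3 mm, with a white square outline 6 to 12 mm larger than the box (3 mm line). Origin: centre of the underside; x and y along its sides. Its top is 3 mm above the trolley.
- mat_green: Fixed green mat for the slide rack, 80 (x) x 130 (y) x 3 mm, with a white outline 6 to 12 mm larger than the rack's 50 x 100 mm foot. Origin: centre of the underside; y along its length. Its top is 3 mm above the trolley.
- mat_blue: Fixed blue mat for the carton, 90 (x) x 120 (y) x 3 mm, with a white outline 6 to 12 mm larger than the carton's 60 x 90 mm foot. Origin: centre of the underside; y along its length. Its top is 3 mm above the trolley.

How it is judged:
On the way, in this order (a step that is already met when the one before it is completed fails the run):
1. the bar lies released in both saddles of the low rest (x of bar in the frame of bar_rest between -0.006 and 0.006 m and y of bar in the frame of bar_rest between -0.025 and 0.025 m and z of bar in the frame of bar_rest between 0.031 and 0.038 m and angle between the y axis of bar and the y axis of bar_rest, either way round below 0.07 rad and angle between bar's own z axis and vertical below 0.15 rad and linear speed of bar below 0.02 m/s and angular speed of bar below 0.2 rad/s and not (contact force between the fingers and bar above 0.1 N)), for 0.2 s.
2. the coverslip box stands released on the outline of the yellow mat (horizontal distance between cover_box and mat_yellow below 0.012 m and (angle between the y axis of cover_box and the y axis of mat_yellow, either way round below 0.18 rad or angle between the x axis of cover_box and the y axis of mat_yellow, either way round below 0.18 rad) and angle between cover_box's own z axis and vertical below 0.06 rad and z of cover_box in the frame of mat_yellow between 0 and 0.007 m and linear speed of cover_box below 0.02 m/s and angular speed of cover_box below 0.2 rad/s and not (contact force between the fingers and cover_box above 0.1 N)), for 0.2 s.
3. the slide rack stands released on the outline of the green mat (horizontal distance between rack and mat_green below 0.012 m and angle between the y axis of rack and the y axis of mat_green, either way round below 0.18 rad and angle between rack's own z axis and vertical below 0.06 rad and z of rack in the frame of mat_green between 0 and 0.007 m and linear speed of rack below 0.02 m/s and angular speed of rack below 0.2 rad/s and not (contact force between the fingers and rack above 0.1 N)), for 0.2 s.
4. the carton stands released on the outline of the blue mat (horizontal distance between carton and mat_blue below 0.012 m and angle between the y axis of carton and the y axis of mat_blue, either way round below 0.18 rad and angle between carton's own z axis and vertical below 0.06 rad and z of carton in the frame of mat_blue between 0 and 0.007 m and linear speed of carton below 0.02 m/s and angular speed of carton below 0.2 rad/s and not (contact force between the fingers and carton above 0.1 N)), for 0.2 s.
At the end, for the whole second after the job is handed in: Bar handle up in both saddles of the low rest (6 mm across, 25 mm along, 0.07 rad); box on yellow, rack on green, carton on blue mat, each upright, centre within 12 mm of the mat's, sides within 0.18 rad of the mat's (box: any quarter turn); all released and at rest (all of step 1 and all of step 2 and all of step 3 and all of step 4); the robot touches nothing.
It fails at once if the coverslip box, slide rack or carton is tipped over (more than 0.6 rad) (angle between any of cover_box, rack, carton's own z axis and vertical above 0.6 rad).
It also fails if it takes over 128 s, if anything falls off the work surface, if the arm or the gripper's body presses on something with over 40 N, if the wrist force passes 120 N, or if a joint passes its speed limit or range.

## Working session

There is one attempt and no reset: what is moved stays moved. The work goes in short steps, Python scripts to look and compute and a tool call to move; the robot and the scene stay as the last step left them, time stands still between calls to the robot, and variables do not carry over. Pictures are saved under pics/ and viewed, and the job is handed in when it is done.

Besides the shell and the picture viewer there is one more tool, called after "Request:" as name(argument=value, ...), one argument or row to a line, values as JSON. play_rows: Moves the arm, as the interface text tells. Its arguments: {"type":"object","properties":{"rows":{"type":"array","items":{"type":"array"}},"newtons":{"type":"number"}},"required":["rows"]}

```bash
ls; mkdir -p pics
python3 - <<'E'
from cell import arm, eyes
import cv2, json
s=arm.observe(); print(s, arm.tcp_to_tips)
for n in ["scene","side","wrist"]:
    im,d=eyes.get_image(n); cv2.imwrite(f"pics/{n}0.png",im[:,:,::-1]); c=eyes.get_calibration(n); print(n,c, d[240,320])
E
```

```text
pics
{'clock': 0.0, 'joints': array([ 1.11741426,  0.43522609,  0.02495622,  1.57411144, -0.01158958,
        1.13395435, -0.07508416]), 'dq': array([-0.00147329, -0.00053132, -0.00032434, -0.00050719, -0.00177047,
        0.00130637, -0.00016107]), 'joint_efforts': array([ 5.69893837e-04, -6.67838860e+01,  9.85093117e-01, -3.14455998e+01,
       -6.07313938e-02,  4.30686632e-02,  2.27439900e-04]), 'position': array([ 0.21455435, -0.58649451,  0.23393728]), 'ee_rot': array([-2.57432568e+00,  1.79933821e+00,  2.12178235e-03]), 'force': array([-0.59801714, -0.36909612,  0.49049738]), 'ft_torque': array([ 0.03381767, -0.01113145,  0.03557743]), 'width': 1.002979716635912} 0.008
scene {'intrinsics': array([[510.76886976,   0.        , 327.34137481],
       [  0.        , 510.76886976, 238.5690123 ],
       [  0.        ,   0.        ,   1.        ]]), 'R': array([[-0.67318707, -0.73929305, -0.01627738],
       [-0.47532251,  0.4494728 , -0.75633505],
       [ 0.56646949, -0.50141797, -0.65398191]]), 't': array([0.31672767, 0.28681968, 0.78591129])} 0.9800511
side {'intrinsics': array([[571.23150446,   0.        , 317.85445901],
       [  0.        , 571.23150446, 246.82721528],
       [  0.        ,   0.        ,   1.        ]]), 'R': array([[-0.91282329, -0.40820979,  0.01088159],
       [-0.27752704,  0.60060728, -0.74983307],
       [ 0.29955364, -0.68748503, -0.66153757]]), 't': array([0.44006512, 0.21691292, 1.14062813])} 1.184428
wrist {'intrinsics': array([[348.28341938,   0.        , 323.34397418],
       [  0.        , 348.28341938, 235.58441053],
       [  0.        ,   0.        ,   1.        ]]), 'R': array([[ 0.34358977, -0.93911904, -0.00122518],
       [-0.90566085, -0.33169319,  0.26411749],
       [-0.24844415, -0.08963846, -0.96448974]]), 't': array([-0.62438226, -0.03256342,  0.39005036])} 1.2619075
```

View pics/scene0.png

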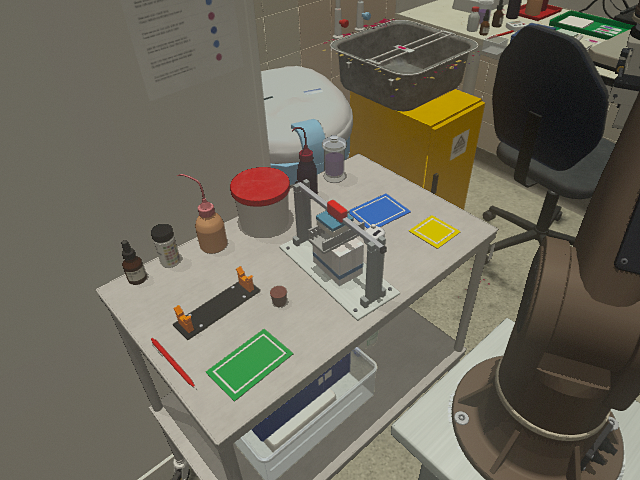

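View pics/side0.png

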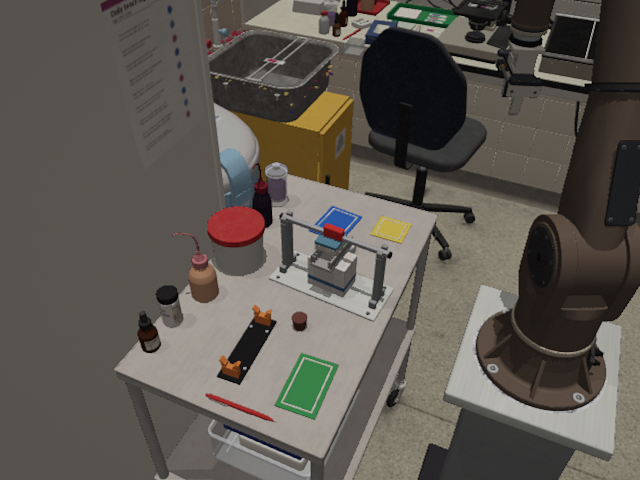

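View pics/wrist0.png

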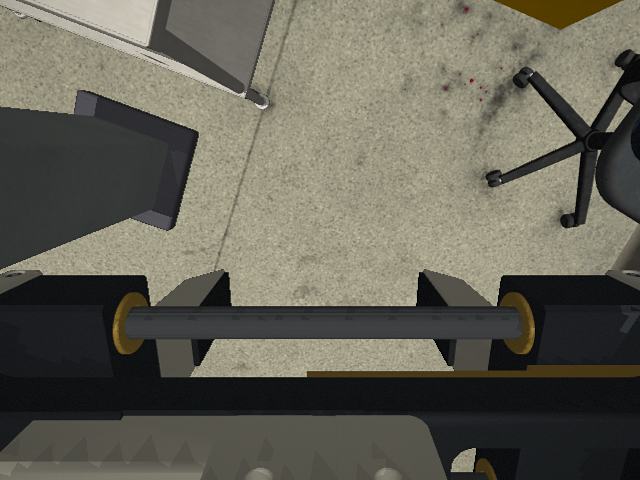

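The scene view shows every target: green mat (250,363), yellow mat (435,231), blue mat (380,210), red handle (337,210) over the blue lid (327,220), and the orange saddles at (183,318) and (246,278). The side view shows the same things, with the handle at (333,232). The wrist camera sees only floor for now. Next I'll make the colour masks and cast rays.

```bash
cat > h.py <<'E'
import numpy as np, cv2, os
from cell import arm, eyes
def grab(n,save=None):
    c=eyes.get_calibration(n); im,d=eyes.get_image(n)
    if save: cv2.imwrite(f"pics/{save}.png",im[:,:,::-1]); np.savez(f"pics/{save}.npz",im=im,d=d,**c)
    return dict(im=im,d=d,K=c["intrinsics"],R=c["R"],t=c["t"])
def load(save):
    z=np.load(f"pics/{save}.npz"); return dict(im=z["im"],d=z["d"],K=z["intrinsics"],R=z["R"],t=z["t"])
def ray(v,uv):
    uv=np.atleast_2d(np.asarray(uv,float)); p=np.c_[uv,np.ones(len(uv))]@np.linalg.inv(v["K"]).T
    return -v["R"].T@v["t"], p@v["R"]
def onz(v,uv,z):
    o,r=ray(v,uv); return o+r*((z-o[2])/r[:,2])[:,None]
def dep(v,uv,):
    uv=np.atleast_2d(uv); o,r=ray(v,uv); return o+r*v["d"][uv[:,1].astype(int),uv[:,0].astype(int)][:,None]
def tri(v1,p1,v2,p2):
    o1,r1=ray(v1,p1); o2,r2=ray(v2,p2); r1=r1[0]/np.linalg.norm(r1[0]); r2=r2[0]/np.linalg.norm(r2[0])
    A=np.c_[r1,-r2]; s=np.linalg.lstsq(A,o2-o1,rcond=None)[0]
    a=o1+r1*s[0]; b=o2+r2*s[1]; return (a+b)/2, np.linalg.norm(a-b)
def proj(v,X):
    c=np.atleast_2d(X)@v["R"].T+v["t"]; p=c@v["K"].T; return p[:,:2]/p[:,2:]
def mask(v,h0,h1,s0=100,v0=40,s1=255,v1=255):
    hsv=cv2.cvtColor(v["im"],cv2.COLOR_RGB2HSV)
    if h0<=h1: return cv2.inRange(hsv,(h0,s0,v0),(h1,s1,v1))
    return cv2.inRange(hsv,(h0,s0,v0),(180,s1,v1))|cv2.inRange(hsv,(0,s0,v0),(h1,s1,v1))
def blobs(m,amin=30):
    cs,_=cv2.findContours(m,cv2.RETR_EXTERNAL,cv2.CHAIN_APPROX_NONE)
    return sorted([c[:,0,:] for c in cs if cv2.contourArea(c)>amin],key=lambda c:-cv2.contourArea(c.reshape(-1,1,2)))
def rect(pts):
    (c,s,a)=cv2.minAreaRect(np.float32(pts[:,:2]*1000)); return np.round(c,1),np.round(s,1),round(a,1)
E
python3 - <<'E'
from h import *
for n in ["scene","side"]:
    v=grab(n,n+"1")
    for nm,h in dict(green=(55,80),yellow=(22,33),blue=(100,125),red=(172,6),orange=(7,18),cyan=(90,108)).items():
        for c in blobs(mask(v,*h))[:5]:
            print(n,nm,len(c),c.mean(0).round(),"plane z3:",rect(onz(v,c,0.003)), "dep",np.median(dep(v,c)[:,2]).round(3))
E
```

```text
scene green 175 [249. 364.] plane z3: (array([390.7, 253.2]), array([ 79.6, 129.4]), 3.1) dep 0.003
scene green 176 [590.  24.] plane z3: (array([  802.5, -1761.8]), array([284.3, 272. ]), 1.0) dep 0.071
scene yellow 565 [432. 129.] plane z3: (array([ 681.2, -687.2]), array([356.1, 332. ]), 77.0) dep -0.188
scene yellow 103 [434. 231.] plane z3: (array([ 396.2, -253.4]), array([82.3, 82.8]), 0.0) dep 0.003
scene blue 94 [378. 211.] plane z3: (array([ 531.1, -216.9]), array([94.1, 63.8]), 83.1) dep 0.004
scene blue 207 [380. 209.] plane z3: (array([ 530.4, -215.8]), array([120. ,  89.1]), 83.6) dep 0.003
scene red 146 [260. 186.] plane z3: (array([806.7, -75.9]), array([148.4, 171.2]), 50.9) dep 0.108
scene red 118 [538.  11.] plane z3: (array([ 1051.9, -1808.8]), array([284.7, 163.9]), 87.9) dep 0.064
scene red 102 [172. 362.] plane z3: (array([485.8, 351. ]), array([138.8,   8.8]), 1.6) dep 0.007
scene red 57 [336. 210.] plane z3: (array([ 600.6, -147. ]), array([40.2, 80.6]), 85.4) dep 0.157
scene red 136 [199. 194.] plane z3: (array([891.8,  55.3]), array([ 41., 201.]), 75.5) dep 
[... 1976 characters left out ...]
3) dep 0.047
side orange 72 [231. 367.] plane z3: (array([544.6, 281.6]), array([52.9, 41. ]), 7.9) dep 0.007
side orange 65 [262. 316.] plane z3: (array([550.2, 138. ]), array([38.6, 60.7]), 27.6) dep 0.026
side orange 41 [367.   4.] plane z3: (array([ 1014.7, -1758.3]), array([ 67.1, 137.1]), 23.7) dep 0.073
side orange 45 [146. 333.] plane z3: (array([741.5, 279.7]), array([35.2, 25.7]), 29.7) dep 0.05
side cyan 59 [328. 242.] plane z3: (array([ 519. , -138.5]), array([36.8, 62.2]), 86.4) dep 0.137
side cyan 88 [336. 220.] plane z3: (array([ 533. , -224.1]), array([73.9, 56.1]), 17.0) dep 0.002
side cyan 91 [330. 283.] plane z3: (array([460.8,  -9.8]), array([98.5, 35. ]), 15.1) dep 0.029
```

Run:
```python
from h import *
a=load("scene1")["im"]; b=load("side1")["im"]
def z(im,x0,y0,w,h,s): return cv2.resize(im[y0:y0+h,x0:x0+w],None,fx=s,fy=s,interpolation=cv2.INTER_CUBIC)
st=np.vstack([z(a,270,170,140,150,4)]) 
sd=z(b,260,195,140,125,4)
cv2.imwrite("pics/zs.png",st[:,:,::-1]); cv2.imwrite("pics/zd.png",sd[:,:,::-1])
r=np.hstack([z(a,160,250,120,100,3),z(b,205,295,120,100,3)]); cv2.imwrite("pics/zr.png",r[:,:,::-1])
```

```text
(no output)
```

View pics/zs.png

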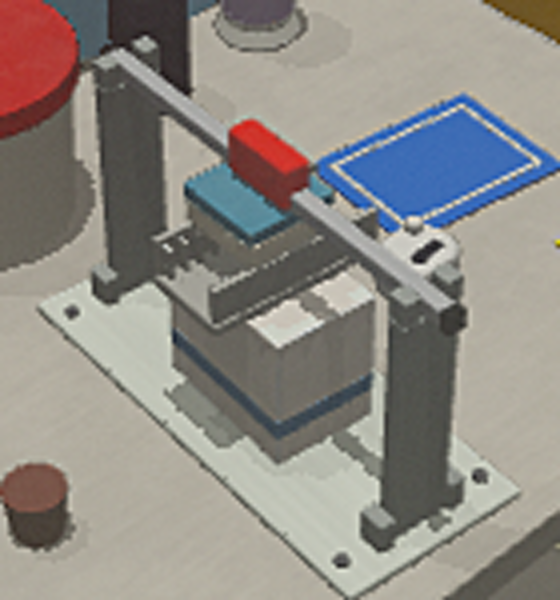

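View pics/zd.png

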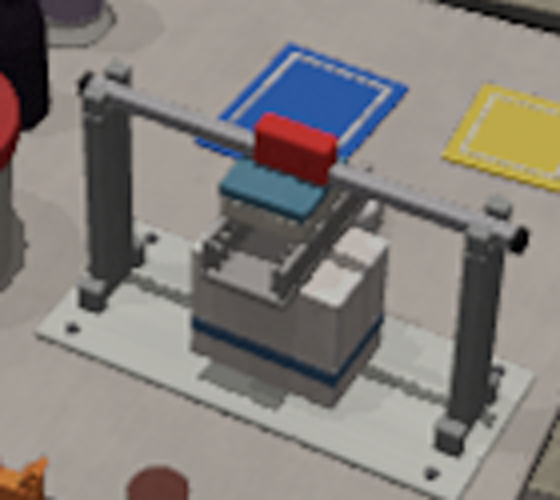

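View pics/zr.png

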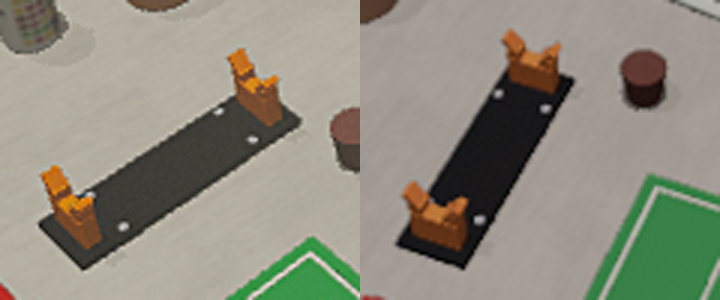

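Run:
```python
from h import *
a=load("scene1"); b=load("side1")
print("bar ends",tri(a,(294.5,185.5),b,(281.5,216)),tri(a,(384,249.5),b,(389.5,255)))
# red handle centroid of blobs
def cen(m,near):
    c=min(blobs(m),key=lambda c:np.linalg.norm(c.mean(0)-near)); mm=cv2.moments(c.reshape(-1,1,2)); return np.array([mm['m10']/mm['m00'],mm['m01']/mm['m00']]),c
ca,ra=cen(mask(a,172,6),(336,210)); cb,rb=cen(mask(b,172,6),(333,232))
print("handle centroid tri",tri(a,ca,b,cb))
for v,c in((a,ra),(b,rb)):
    m=np.zeros((480,640),np.uint8); cv2.drawContours(m,[c.reshape(-1,1,2)],-1,255,-1); m=cv2.erode(m,np.ones((3,3)))
    ys,xs=np.nonzero(m); P=dep(v,np.c_[xs,ys]); T=P[P[:,2]>0.1645]; print("handle top depth",len(T),T.mean(0).round(4),rect(T), rect(onz(v,c,0.157)))
# lid
for v,h in((a,(327,219)),(b,(328,242))):
    c0,c=cen(mask(v,92,108,80),h); P=dep(v,c); m=np.zeros((480,640),np.uint8); cv2.drawContours(m,[c.reshape(-1,1,2)],-1,255,-1)
    m=cv2.erode(m,np.ones((3,3)));ys,xs=np.nonzero(m); P=dep(v,np.c_[xs,ys]); T=P[(P[:,2]>0.136)&(P[:,2]<.142)]; print("lid",len(T),T.mean(0).round(4),rect(T),rect(onz(v,c,.139)))
# rest base: dark pixels near
for v,h,nm in((a,(215,305),'scene'),(b,(247,350),'side')):
    hsv=cv2.cvtColor(v["im"],cv2.COLOR_RGB2HSV); m=cv2.inRange(hsv,(0,0,0),(180,255,70))|mask(v,7,18)
    c0,c=cen(m,h); X=onz(v,c,0.006)
    mb=cv2.inRange(hsv,(0,0,0),(180,90,70)); c1,cc=cen(mb,h)
    print(nm,"rest base",c0,rect(onz(v,cc,.006)),rect(onz(v,c,.006)))
```

```text
bar ends (array([ 0.57267078, -0.00888283,  0.15541838]), np.float64(0.0034001028817728252)) (array([ 0.32864316, -0.00591671,  0.14262912]), np.float64(0.0024655205317616214))
handle centroid tri (array([ 0.45376977, -0.00993402,  0.156592  ]), np.float64(0.0028038287975960217))
handle top depth 96 [ 0.4511 -0.0092  0.1669] (array([452.2,  -9.5]), array([13.3, 40.5]), 86.6) (array([454.3, -11.2]), array([31.7, 63.7]), 85.4)
handle top depth 55 [0.4451 0.0083 0.1798] (array([280.2, 404.9]), array([ 34.9, 914.3]), 22.7) (array([452.6,  -7.5]), array([37.4, 50.7]), 86.7)
lid 122 [0.4597 0.0048 0.1397] (array([459.6,   4.3]), array([19.3, 43.5]), 86.5) (array([460.4,   5.2]), array([27.6, 49.6]), 84.9)
lid 138 [0.459  0.0076 0.1385] (array([460.3,   7.6]), array([24.4, 48.5]), 81.4) (array([459.6,   8. ]), array([30.6, 54.4]), 82.8)
scene rest base [215.12646721 306.73435707] (array([533.8, 224.8]), array([ 51.7, 167.6]), 2.8) (array([551. , 217.8]), array([ 85.4, 183.2]), 2.8)
side rest base [246.84836184 347.55204407] (array([533.7, 227.3]), array([ 49.2, 168.8]), 2.8) (array([542.1, 214.8]), array([ 64.6, 194.6]), 2.8)
```

```bash
cat >> h.py <<'E'
from scipy.spatial.transform import Rotation as Ro
def pose():
    s=arm.observe(); return s["position"],Ro.from_rotvec(s["ee_rot"]),s
def down(yaw):  # tool pointing down, tool x at world yaw (deg)
    return Ro.from_euler('z',yaw,degrees=True)*Ro.from_euler('x',180,degrees=True)
def go(p,yaw,P=None,R=None):
    q,r,s=pose()
    if P is not None: q,r=np.array(P),R
    d=r.inv().apply(np.array(p)-q)/0.5; w=(r.inv()*down(yaw)).as_rotvec(degrees=True)/60
    print("from",q.round(4),"xdir",np.degrees(np.arctan2(*r.as_matrix()[[1,0],0])).round(2),"shift",d.round(4),"turn",w.round(4),"clock",round(s["clock"],2),"w",round(s["width"],3)); return d,w
E
python3 - <<'E'
from h import *
q,r,s=pose(); print(r.as_matrix().round(3))
c=eyes.get_calibration("wrist"); o=-c["R"].T@c["t"]; print("cam in tool",r.inv().apply(o-q).round(4)); print((c["R"]@r.as_matrix()).round(3))
go((0.42,-0.01,0.40),-93.4)
go((0.42,-0.01,0.40),86.6)
E
```

```text
[[ 0.344 -0.939 -0.   ]
 [-0.939 -0.344  0.001]
 [-0.001  0.    -1.   ]]
cam in tool [ 0.     -0.0716 -0.1499]
[[ 1.    -0.     0.   ]
 [ 0.     0.965 -0.264]
 [-0.     0.264  0.965]]
from [ 0.2147 -0.5868  0.2344] xdir -69.9 shift [-0.9424 -0.782  -0.3307] turn [2.000e-04 6.000e-04 3.916e-01] clock 0.25 w 0.997
from [ 0.2147 -0.5868  0.2344] xdir -69.9 shift [-0.9424 -0.782  -0.3307] turn [-8.0000e-04  3.0000e-04 -2.6084e+00] clock 0.25 w 0.997
```

Request:
play_rows(
  rows=[
    [[-0.3,-0.2,-0.33],[0,0,0.1],1],
    [[-0.94,-0.78,-0.33],[0,0,0.39],1],
    [[-0.94,-0.78,-0.33],[0,0,0.39],1],
    [[-0.94,-0.78,-0.33],[0,0,0.39],1],
    [[-0.94,-0.78,-0.33],[0,0,0.39],1],
    [[-0.94,-0.78,-0.33],[0,0,0.39],1],
    [[-0.94,-0.78,-0.33],[0,0,0.39],1],
    [[-0.94,-0.78,-0.33],[0,0,0.39],1],
    [[-0.94,-0.78,-0.33],[0,0,0.39],1],
    [[-0.94,-0.78,-0.33],[0,0,0.39],1],
  ],
)

```text
clock: 1.25
position: [0.3731, -0.1376, 0.3693]
ee_rot: [-2.156, 2.285, -0.001]
force: [1.4, -0.7, -0.4]
width: 1.003
```

Run:
```python
from h import *
go((0.45,-0.01,0.40),-93.4); print(arm.observe()["joints"].round(3))
```

```text
from [ 0.3731 -0.1376  0.3693] xdir -93.31 shift [-0.2636 -0.1388 -0.0615] turn [-0.0007 -0.0005  0.0015] clock 1.25 w 1.003
[ 0.494 -0.023 -0.265  1.824 -0.006  1.339 -1.399]
```

Request:
play_rows(
  rows=[
    [[-0.26,-0.14,-0.06],[0,0,0],1],
    [[-0.26,-0.14,-0.06],[0,0,0],1],
    [[-0.26,-0.14,-0.06],[0,0,0],1],
    [[-0.26,-0.14,-0.06],[0,0,0],1],
    [[-0.26,-0.14,-0.06],[0,0,0],1],
  ],
)

```text
clock: 1.75
position: [0.4507, -0.0128, 0.3985]
ee_rot: [2.16, -2.281, -0.0]
force: [-0.3, -0.3, 0.2]
width: 0.999
```

Run:
```python
from h import *
v=grab("wrist","w1"); print(arm.observe()["joints"].round(3)); go((0.45,-0.01,0.40),-93.4)
```

```text
[ 0.311  0.076 -0.427  1.659  0.032  1.415 -1.748]
from [ 0.4502 -0.0142  0.3983] xdir -93.29 shift [-0.0083  0.0009 -0.0035] turn [ 0.0007 -0.0004  0.0019] clock 1.8 w 0.999
```

View pics/w1.png

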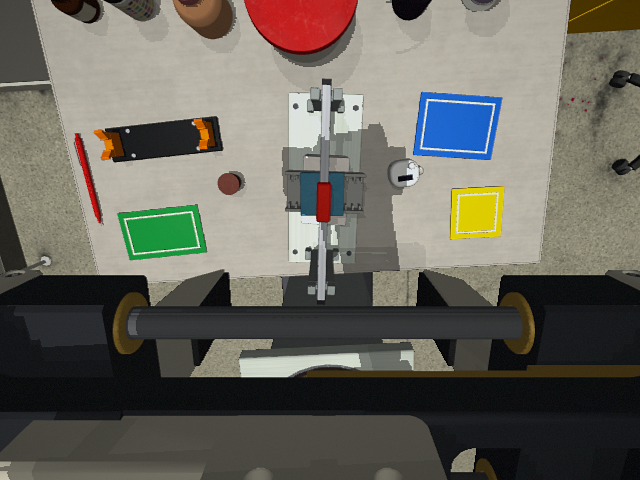

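The wrist view shows everything from above: handle (323,202), bar ends (326,85) and (322,297), lid (322,193), rack arms at x 288–363, rest (162,139), mats green (163,232), blue (457,126), yellow (477,213). Next I'll measure these from it and compare.

Run:
```python
from h import *
v=load("w1"); a=load("scene1")
def near(m,p,amin=20): return min(blobs(m,amin),key=lambda c:np.linalg.norm(c.mean(0)-p))
for nm,h,p in (("green",(55,80),(163,232)),("blue",(100,125),(457,126)),("yellow",(22,33),(477,213))):
    c=near(mask(v,*h),p,500); print(nm,rect(onz(v,c,.003)))
c=near(mask(v,172,6),(323,202)); print("handle top",rect(onz(v,c,.167)),rect(onz(v,c,.157)))
m=np.zeros((480,640),np.uint8); cv2.drawContours(m,[c.reshape(-1,1,2)],-1,255,-1)
ys,xs=np.nonzero(cv2.erode(m,np.ones((3,3)))); P=dep(v,np.c_[xs,ys]); T=P[P[:,2]>.163]; print("handle depth",T.mean(0).round(4),rect(T))
c=near(mask(v,92,108,80),(322,193),200); print("lid",rect(onz(v,c,.139)))
hsv=cv2.cvtColor(v["im"],cv2.COLOR_RGB2HSV); c=near(cv2.inRange(hsv,(0,0,0),(180,90,70)),(162,139),500); print("base",rect(onz(v,c,.006)))
for p in ((107,143),(205,132)):
    c=near(mask(v,7,18),p); 
    m=np.zeros((480,640),np.uint8); cv2.drawContours(m,[c.reshape(-1,1,2)],-1,255,-1); ys,xs=np.nonzero(m); P=dep(v,np.c_[xs,ys]); P=P[P[:,2]>.02]
    print("saddle",P.mean(0).round(4),P[:,2].max().round(3),rect(P))
# bar axis line via depth: grey top z .152 in column neighbourhood
o,_=ray(v,(0,0)); ys,xs=np.mgrid[80:300,300:345]; P=dep(v,np.c_[xs.ravel(),ys.ravel()]); T=P[(P[:,2]>.149)&(P[:,2]<.155)&(abs(P[:,1]+.005)<.03)]
# drop prong tops (156): use z<.1535
T=T[T[:,2]<.1535]; print("bar",len(T),rect(T),np.polyfit(T[:,0],T[:,1],1))
# rack walls z .116, carton top .086
ys,xs=np.mgrid[140:270,270:380]; P=dep(v,np.c_[xs.ravel(),ys.ravel()])
for z0,nm in((.116,"rack"),(.086,"carton"),(.139,"lidtop")):
    T=P[abs(P[:,2]-z0)<.004]; print(nm,len(T),rect(T))
d=eyes
```

```text
green (array([392.1, 251.8]), array([ 79.4, 129.2]), 3.2)
blue (array([ 531.2, -216. ]), array([120. ,  89.7]), 83.1)
yellow (array([ 397.2, -253.6]), array([81.8, 82.8]), 0.1)
handle top (array([456.5, -12.6]), array([15.6, 43.6]), 86.5) (array([454.8, -12.5]), array([16. , 44.8]), 86.5)
handle depth [ 0.457  -0.0128  0.1684] (array([479. , -13.9]), array([13.4, 86.6]), 86.6)
lid (array([462.1,   3.3]), array([22.2, 51.3]), 85.8)
base (array([536.6, 222. ]), array([ 49.7, 169. ]), 3.0)
saddle [0.5338 0.29   0.0364] 0.548 (array([537.9, 141.9]), array([ 40.9, 315.9]), 1.7)
saddle [0.5408 0.1511 0.0379] 0.548 (array([541.4,  71.5]), array([ 41. , 175.7]), 0.8)
bar 1573 (array([457.6,  -9.8]), array([ 31.9, 251.9]), 87.0) [-0.0806007  0.0239532]
rack 288 (array([459.2, -14.5]), array([99. , 50.1]), 85.1)
carton 831 (array([425.6, -19.5]), array([ 74.6, 151.3]), 84.8)
lidtop 1324 (array([461.1, -11.2]), array([51.4, 51. ]), 86.7)
```

Run:
```python
from h import *
v=load("w1")["im"]
cv2.imwrite("pics/w1z.png",cv2.resize(v[70:310,260:390],None,fx=2.5,fy=2.5,interpolation=cv2.INTER_CUBIC)[:,:,::-1])
cv2.imwrite("pics/w1r.png",cv2.resize(v[105:175,85:235],None,fx=5,fy=5,interpolation=cv2.INTER_CUBIC)[:,:,::-1])
```

```text
(no output)
```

View pics/w1z.png

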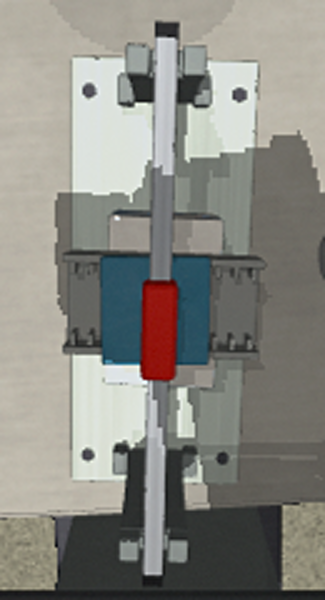

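View pics/w1r.png

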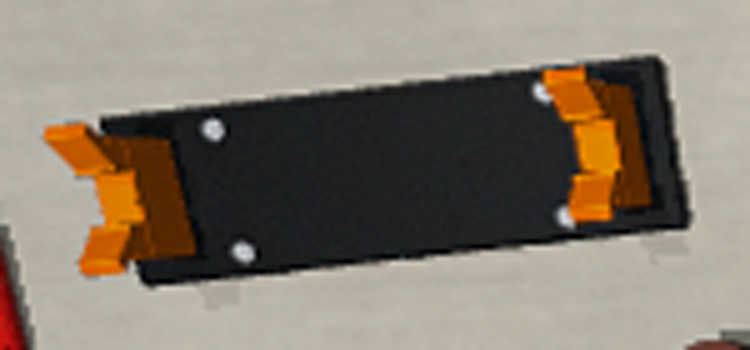

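Three views agree to about 3 mm. I'll go down over the handle for a close look, which is the second wrist position.

Request:
play_rows(
  rows=[
    [[-0.003,-0.01,0.1],[0,0,0],1],
    [[-0.003,-0.01,0.2],[0,0,0],1],
    [[-0.003,-0.01,0.28],[0,0,0],1],
    [[-0.003,-0.01,0.297],[0,0,0],1],
    [[-0.003,-0.01,0.297],[0,0,0],1],
    [[-0.003,-0.01,0.297],[0,0,0],1],
  ],
)

```text
clock: 2.4
position: [0.4565, -0.0131, 0.252]
ee_rot: [-2.154, 2.284, -0.003]
force: [0.3, -0.1, -0.1]
width: 0.997
```

Run:
```python
from h import *
v=grab("wrist","w2"); w=load("w1"); go((0.455,-0.0115,0.25),-93.45)
def near(m,p,amin=20): return min(blobs(m,amin),key=lambda c:np.linalg.norm(c.mean(0)-p))
c=near(mask(v,172,6),(323,240),200); print(c.mean(0),"handle top",rect(onz(v,c,.167)))
c1=near(mask(w,172,6),(323,202)); 
def box(c): return cv2.minAreaRect(np.float32(c))[0]
print("tri",tri(v,box(c),w,box(c1)))
c=near(mask(v,92,108,80),(322,235),200); print("lid",rect(onz(v,c,.139)))
ys,xs=np.mgrid[60:300,220:420]; P=dep(v,np.c_[xs.ravel(),ys.ravel()])
for z0,nm in((.167,"handle"),(.116,"rack"),(.139,"lidtop")):
    T=P[(abs(P[:,2]-z0)<.003)]; print(nm,len(T),rect(T),T.mean(0).round(4))
```

```text
from [ 0.4568 -0.0129  0.2523] xdir -93.35 shift [-0.0025  0.0038  0.0045] turn [-0.0033  0.      0.0017] clock 2.45 w 1.001
[323.31446541 243.46540881] handle top (array([457.7, -12.8]), array([15.8, 46.5]), 85.4)
tri (array([ 0.45491214, -0.0125286 ,  0.15561151]), np.float64(0.0002455421418455791))
lid (array([462.2,   3.3]), array([22.2, 51.7]), 85.1)
handle 1264 (array([455.4, -12.7]), array([15.9, 43.3]), 85.3) [ 0.4561 -0.0128  0.1666]
rack 568 (array([498.7, -18. ]), array([ 99.7, 130.4]), 85.0) [ 0.4648 -0.0187  0.1155]
lidtop 3009 (array([505.1, -14. ]), array([ 51.6, 140.3]), 86.3) [ 0.4664 -0.0108  0.1391]
```

View pics/w2.png

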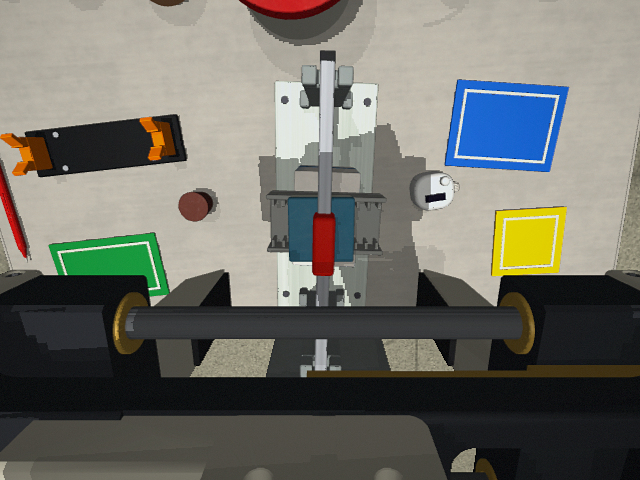

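Handle at (0.456, -0.0127), top z 0.1666 by depth (text: 0.167), and 44 x 16 mm as stated. Now to go down onto it.

Run:
```python
from h import *
go((0.4555,-0.012,0.153),-94)
```

```text
from [ 0.4568 -0.0129  0.2523] xdir -93.35 shift [-0.0016  0.0034  0.1985] turn [-0.0033  0.      0.0108] clock 2.45 w 1.001
```

Request:
play_rows(
  rows=[
    [[-0.001,0.003,0.06],[0,0,0.01],1],
    [[-0.001,0.003,0.12],[0,0,0.01],1],
    [[-0.001,0.003,0.16],[0,0,0.01],1],
    [[-0.001,0.003,0.18],[0,0,0.01],1],
    [[-0.001,0.003,0.195],[0,0,0.01],1],
    [[-0.001,0.003,0.195],[0,0,0.01],1],
    [[-0.001,0.003,0.195],[0,0,0.01],1],
  ],
  newtons=20,
)

```text
clock: 3.15
position: [0.4548, -0.012, 0.1536]
ee_rot: [-2.144, 2.295, -0.002]
force: [0.8, -0.2, 0.1]
width: 1.004
```

Run:
```python
from h import *
go((0.4555,-0.012,0.153),-94); grab("side","s2"); grab("wrist","w3")
```

```text
from [ 0.4548 -0.012   0.1536] xdir -93.91 shift [-0.0001 -0.0014  0.0011] turn [-0.0015  0.      0.0015] clock 3.15 w 1.004
```

View pics/w3.png

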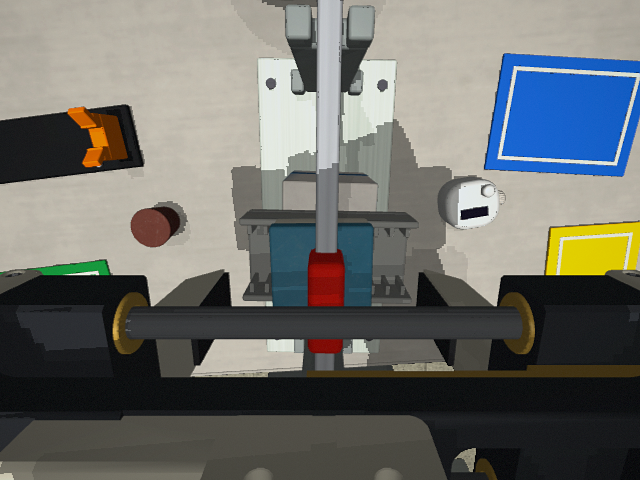

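The handle spans columns 308–343, midway between the fingers (230 and 418). Closing.

Request:
play_rows(
  rows=[
    [[0,0,0],[0,0,0],-1],
    [[0,0,0],[0,0,0],-1],
    [[0,0,0],[0,0,0],-1],
    [[0,0,0],[0,0,0],-1],
    [[0,0,0],[0,0,0],-1],
    [[0,0,0],[0,0,0],-1],
    [[0,0,0],[0,0,0],-1],
    [[0,0,0],[0,0,0],-1],
  ],
  newtons=25,
)

```text
clock: 4.05
position: [0.454, -0.012, 0.1525]
ee_rot: [2.144, -2.296, -0.0]
force: [-0.6, -0.0, -0.7]
width: 0.351
```

Request:
play_rows(
  rows=[
    [[0,0,0],[0,0,0],-1],
    [[0,0,0],[0,0,0],-1],
    [[0,0,0],[0,0,0],-1],
    [[0,0,0],[0,0,0],-1],
    [[0,0,0],[0,0,0],-1],
  ],
)

```text
clock: 4.55
position: [0.454, -0.0121, 0.1526]
ee_rot: [2.144, -2.296, 0.0]
force: [0.2, 0.1, 0.3]
width: 0.171
```

Width 15.7 mm, so the 16 mm handle is held. Lifting straight up.

Request:
play_rows(
  rows=[
    [[0,0,-0.01],[0,0,0],-1],
    [[0,0,-0.03],[0,0,0],-1],
    [[0,0,-0.05],[0,0,0],-1],
    [[0,0,-0.08],[0,0,0],-1],
    [[0,0,-0.12],[0,0,0],-1],
    [[0,0,-0.16],[0,0,0],-1],
    [[0,0,-0.2],[0,0,0],-1],
    [[0,0,-0.22],[0,0,0],-1],
    [[0,0,-0.22],[0,0,0],-1],
  ],
)

```text
clock: 5.45
position: [0.4549, -0.0119, 0.2642]
ee_rot: [-2.143, 2.294, -0.004]
force: [-0.6, 0.0, -2.7]
width: 0.174
```

Run:
```python
from h import *
grab("scene","c2"); v=grab("wrist","w4"); 
def near(m,p,amin=20): return min(blobs(m,amin),key=lambda c:np.linalg.norm(c.mean(0)-p))
c=near(mask(v,92,108,80),(322,235),200); print("lid",rect(onz(v,c,.139)))
ys,xs=np.mgrid[60:265,200:300]; P=dep(v,np.c_[xs.ravel(),ys.ravel()])
ys,xs=np.mgrid[60:265,340:440]; P=np.r_[P,dep(v,np.c_[xs.ravel(),ys.ravel()])]
for z0,nm in((.116,"rack"),(.139,"lidtop")):
    T=P[(abs(P[:,2]-z0)<.003)]; print(nm,len(T),rect(T))
print(arm.observe()["joints"].round(2)); go((.535,.2245,.26),2.8)
```

```text
lid (array([462.5,   5.6]), array([17.6, 50.7]), 85.6)
rack 520 (array([498.8, -18. ]), array([ 99.2, 130.1]), 85.1)
lidtop 1462 (array([499.4, -13.4]), array([ 51.6, 128.9]), 86.6)
[ 0.3   0.17 -0.44  1.9   0.08  1.09 -1.81]
from [ 0.4537 -0.0121  0.2622] xdir -93.91 shift [-0.4832 -0.1299  0.0043] turn [ 4.0000e-04  1.0000e-04 -1.6118e+00] clock 5.55 w 0.174
```

View pics/c2.png

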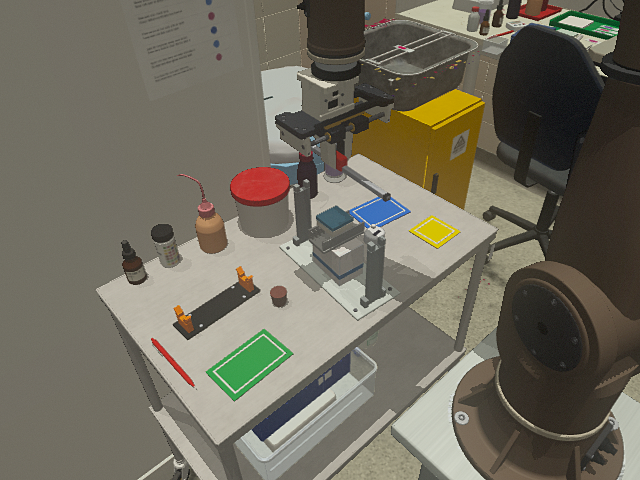

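View pics/w4.png

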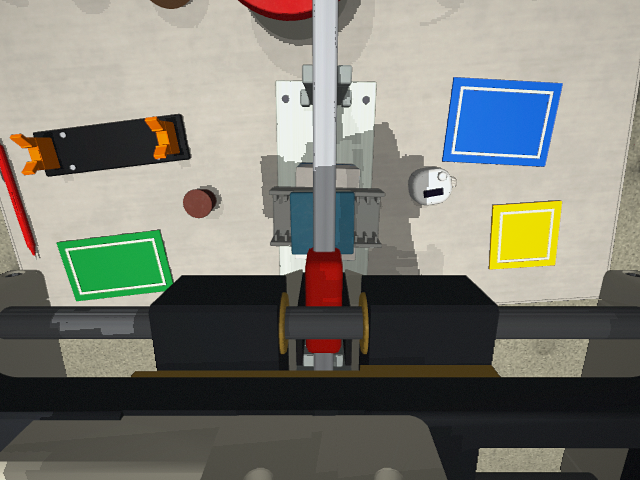

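Bar is clear and level in the scene view. The stack (327,235) stands undisturbed. Now I'll carry it toward the rest and turn it.

Request:
play_rows(
  rows=[
    [[-0.03,-0.01,-0.02],[0,0,-0.1],-1],
    [[-0.1,-0.03,-0.02],[0,0,-0.2],-1],
    [[-0.17,-0.05,-0.02],[0,0,-0.3],-1],
    [[-0.24,-0.07,-0.02],[0,0,-0.4],-1],
    [[-0.31,-0.09,-0.02],[0,0,-0.5],-1],
    [[-0.38,-0.11,-0.02],[0,0,-0.6],-1],
    [[-0.42,-0.12,-0.02],[0,0,-0.7],-1],
    [[-0.46,-0.13,-0.02],[0,0,-0.78],-1],
    [[-0.48,-0.13,-0.02],[0,0,-0.8],-1],
    [[-0.48,-0.13,-0.02],[0,0,-0.8],-1],
  ],
)

```text
clock: 6.55
position: [0.5344, 0.2242, 0.2715]
ee_rot: [2.893, -1.224, -0.003]
force: [0.1, -0.4, -1.5]
width: 0.17
```

Run:
```python
from h import *
print(arm.observe()["joints"].round(2)); go((.535,.2245,.26),2.8); grab("wrist","w5")
```

```text
[-0.03  0.41 -0.65  1.59  0.26  1.23 -1.53]
from [0.5344 0.2242 0.2715] xdir -45.85 shift [ 0.0005 -0.0014  0.0229] turn [ 5.000e-04  2.100e-03 -8.108e-01] clock 6.55 w 0.17
```

View pics/w5.png

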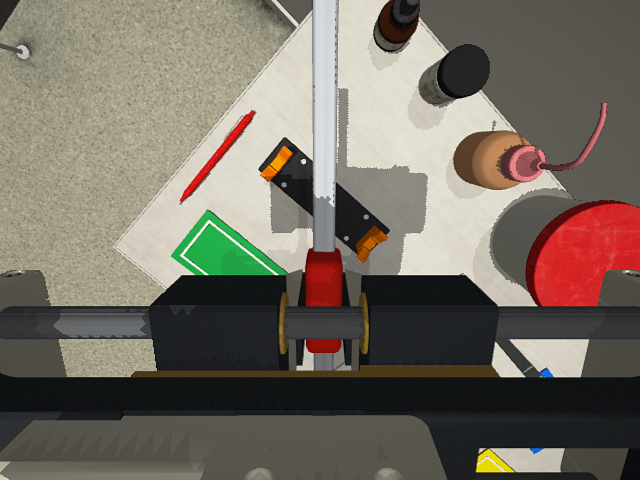

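Both saddles (277,162) and (372,243) and the base are in view, with the bar crossing the middle. I'll measure the rest from here.

Run:
```python
from h import *
v=load("w5"); w=load("w1")
hsv=cv2.cvtColor(v["im"],cv2.COLOR_RGB2HSV); m=cv2.inRange(hsv,(0,0,0),(180,90,60)); m[270:]=0; m[:130]=0;m[:,:250]=0;m[:,395:]=0
cs=[c for c in blobs(m,60)]; print([ (len(c),c.mean(0).round()) for c in cs])
pts=np.vstack(cs); X=onz(v,pts,.006); D=dep(v,pts); X=X[abs(D[:,2]-.006)<.006]; print("base",rect(X))
mo=mask(v,7,18); S=[]
for p in ((277,162),(372,243)):
    c=min(blobs(mo,30),key=lambda c:np.linalg.norm(c.mean(0)-p)); mm=np.zeros((480,640),np.uint8); cv2.drawContours(mm,[c.reshape(-1,1,2)],-1,255,-1); ys,xs=np.nonzero(mm); P=dep(v,np.c_[xs,ys]); P=P[(P[:,2]<.055)]
    F=P[(P[:,2]>.027)&(P[:,2]<.033)]; T=P[P[:,2]>.036]
    print("floor",len(F),F.mean(0).round(4) if len(F) else '', "tops",len(T),rect(T), P[:,2].max().round(4)); S.append(np.array(rect(T)[0]))
d=S[0]-S[1]; print("mid",(S[0]+S[1])/2,np.linalg.norm(d),np.degrees(np.arctan2(-d[0],d[1])))
# lid / carrier etc: none
```

```text
[(230, array([290., 172.])), (172, array([354., 219.]))]
base (array([536.8, 224.1]), array([ 49.6, 167.5]), 2.9)
floor 141 [0.5328 0.2932 0.0298] tops 293 (array([533.3, 293.4]), array([41.2, 11.8]), 2.8) 0.0491
floor 141 [0.5402 0.1552 0.0296] tops 260 (array([540.4, 154.1]), array([40.9, 12.2]), 3.2) 0.0486
mid [536.85 223.75] 139.48082305464072 2.917791197433758
```

Request:
play_rows(
  rows=[
    [[0.003,-0.001,0],[0,0,-0.1],-1],
    [[0.003,-0.001,0],[0,0,-0.2],-1],
    [[0.003,-0.001,0],[0,0,-0.3],-1],
    [[0.003,-0.001,0],[0,0,-0.4],-1],
    [[0.003,-0.001,0],[0,0,-0.5],-1],
    [[0.003,-0.001,0],[0,0,-0.6],-1],
    [[0.003,-0.001,0],[0,0,-0.7],-1],
    [[0.003,-0.001,0],[0,0,-0.78],-1],
    [[0.003,-0.001,0],[0,0,-0.81],-1],
    [[0.003,-0.001,0],[0,0,-0.81],-1],
  ],
)

```text
clock: 7.6
position: [0.5366, 0.221, 0.2724]
ee_rot: [3.14, 0.069, -0.0]
force: [-0.4, -0.2, -1.3]
width: 0.171
```

Run:
```python
from h import *
print(arm.observe()["joints"].round(2)); v=grab("wrist","w6"); go((.5365,.224,.10),2.9)
```

```text
[ 0.09  0.46 -0.84  1.58  0.36  1.26 -0.76]
from [0.5366 0.2213 0.2725] xdir 2.49 shift [-0.     -0.0056  0.345 ] turn [ 0.0006  0.0001 -0.0068] clock 7.65 w 0.172
```

View pics/w6.png

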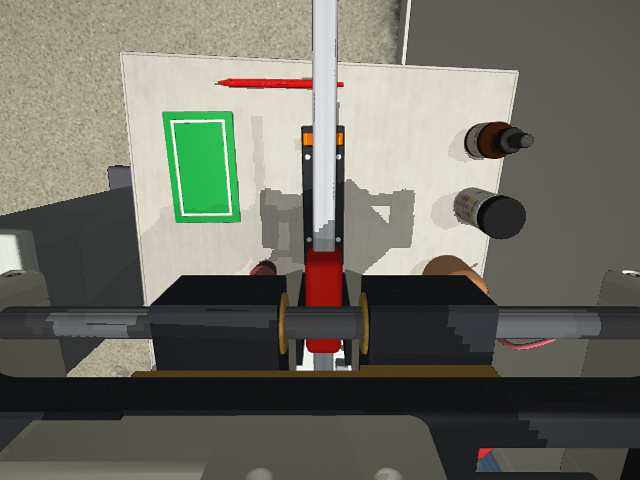

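Bar is lined up over the rest: bar column 324, rest edges 303–344, orange saddle (323,137). Going down.

Request:
play_rows(
  rows=[
    [[0,-0.005,0.06],[0,0,-0.007],-1],
    [[0,-0.005,0.14],[0,0,-0.007],-1],
    [[0,-0.005,0.22],[0,0,-0.007],-1],
    [[0,-0.005,0.3],[0,0,-0.007],-1],
    [[0,-0.005,0.34],[0,0,-0.007],-1],
    [[0,-0.005,0.35],[0,0,-0.007],-1],
    [[0,-0.005,0.35],[0,0,-0.007],-1],
    [[0,-0.005,0.35],[0,0,-0.007],-1],
  ],
)

```text
clock: 8.45
position: [0.5373, 0.2253, 0.099]
ee_rot: [-3.14, -0.084, -0.003]
force: [1.3, 0.7, -1.0]
width: 0.174
```

Run:
```python
from h import *
v=grab("wrist","w7"); s=grab("side","s7"); c=grab("scene","c7"); go((.5365,.224,.0405),2.9)
a=cv2.resize(s["im"][270:390,190:320],None,fx=3,fy=3,interpolation=cv2.INTER_CUBIC);b=cv2.resize(c["im"][230:350,150:280],None,fx=3,fy=3,interpolation=cv2.INTER_CUBIC)
cv2.imwrite("pics/b7.png",np.hstack([a,b])[:,:,::-1])
```

```text
from [0.5373 0.2252 0.099 ] xdir 3.08 shift [-0.002   0.0023  0.117 ] turn [-0.0007 -0.0021  0.003 ] clock 8.6 w 0.174
```

View pics/b7.png

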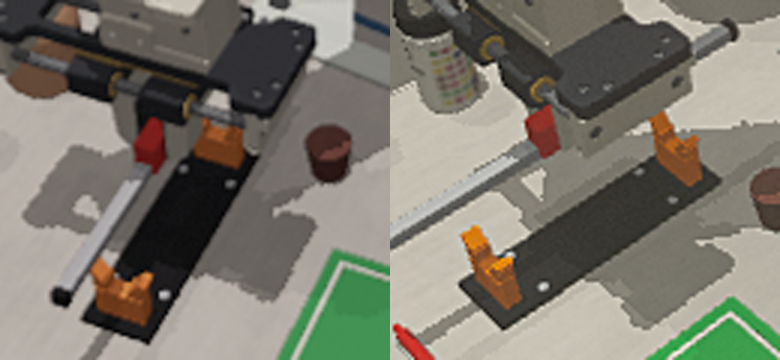

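View pics/w7.png

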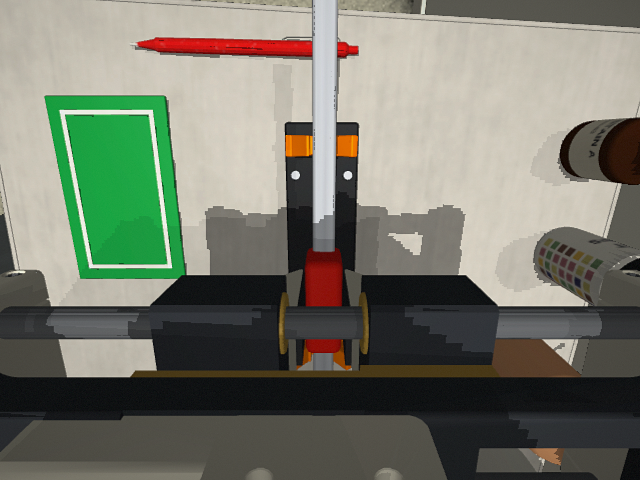

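Bar sits over the saddle within 2 mm: bar column 325, saddle centre 321.5. I'll lower it with a 1.5 mm correction.

Request:
play_rows(
  rows=[
    [[-0.003,0.002,0.03],[0,0,0.003],-1],
    [[-0.003,0.002,0.06],[0,0,0.003],-1],
    [[-0.003,0.002,0.08],[0,0,0.003],-1],
    [[-0.003,0.002,0.09],[0,0,0.003],-1],
    [[-0.003,0.002,0.1],[0,0,0.003],-1],
    [[-0.003,0.002,0.106],[0,0,0.003],-1],
    [[-0.003,0.002,0.11],[0,0,0.003],-1],
    [[-0.003,0.002,0.114],[0,0,0.003],-1],
    [[-0.003,0.002,0.114],[0,0,0.003],-1],
  ],
)

```text
clock: 9.5
position: [0.5352, 0.2238, 0.0408]
ee_rot: [-3.14, -0.081, -0.001]
force: [0.2, 0.0, -1.6]
width: 0.172
```

Run:
```python
from h import *
v=grab("wrist","w8"); s=grab("side","s8"); c=grab("scene","c8"); go((.5365,.224,.0405),2.9)
a=cv2.resize(s["im"][270:390,190:320],None,fx=3,fy=3,interpolation=cv2.INTER_CUBIC);b=cv2.resize(c["im"][230:350,150:280],None,fx=3,fy=3,interpolation=cv2.INTER_CUBIC)
cv2.imwrite("pics/b8.png",np.hstack([a,b])[:,:,::-1])
```

```text
from [0.5352 0.2237 0.0407] xdir 2.93 shift [ 0.0026 -0.0005  0.0005] turn [-0.     -0.0003  0.0005] clock 9.65 w 0.171
```

View pics/b8.png

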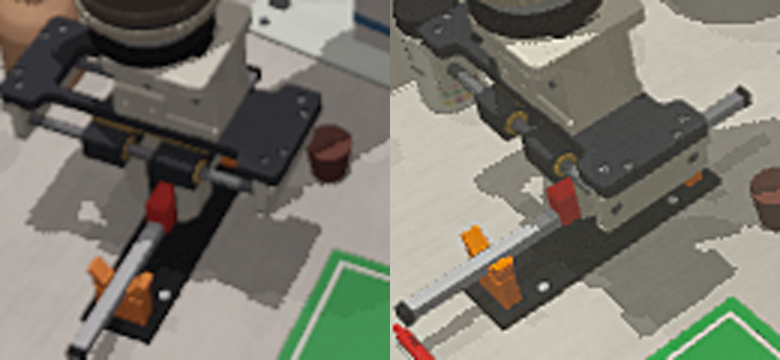

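The bar is in both slots and still carried by the gripper. I'll lower 1–2 mm and open.

Request:
play_rows(
  rows=[
    [[0,0,0.002],[0,0,0],-1],
    [[0,0,0.003],[0,0,0],-1],
    [[0,0,0.003],[0,0,0],-1],
    [[0,0,0.003],[0,0,0],-0.5],
    [[0,0,0.003],[0,0,0],-0.3],
    [[0,0,0.003],[0,0,0],0],
    [[0,0,0.003],[0,0,0],0],
    [[0,0,0.003],[0,0,0],0],
    [[0,0,0.003],[0,0,0],0],
    [[0,0,0.003],[0,0,0],0],
  ],
)

```text
clock: 10.65
position: [0.535, 0.2237, 0.039]
ee_rot: [3.141, 0.08, -0.0]
force: [0.1, -0.3, 0.1]
width: 0.5
```

Request:
play_rows(
  rows=[
    [[0,0,-0.02],[0,0,0],0.2],
    [[0,0,-0.06],[0,0,0],0.4],
    [[0,0,-0.14],[0,0,0],1],
    [[0,0,-0.24],[0,0,0],1],
    [[0,0,-0.34],[0,0,0],1],
    [[0,0,-0.42],[0,0,0],1],
    [[0,0,-0.46],[0,0,0],1],
    [[0,0,-0.46],[0,0,0],1],
  ],
)

```text
clock: 11.45
position: [0.536, 0.225, 0.2734]
ee_rot: [-3.138, -0.081, -0.009]
force: [0.8, 0.7, -0.1]
width: 0.999
```

Run:
```python
from h import *
v=grab("wrist","w9"); s=grab("side","s9"); c=grab("scene","c9"); go((.46,-.011,.27),-94)
a=cv2.resize(s["im"][270:390,190:320],None,fx=3,fy=3,interpolation=cv2.INTER_CUBIC);b=cv2.resize(c["im"][230:350,150:280],None,fx=3,fy=3,interpolation=cv2.INTER_CUBIC)
cv2.imwrite("pics/b9.png",np.hstack([a,b])[:,:,::-1])
ys,xs=np.mgrid[50:270,280:370]; P=dep(v,np.c_[xs.ravel(),ys.ravel()]); T=P[abs(P[:,2]-.055)<.004]; print("handle",len(T),rect(T),T.mean(0).round(4))
T=P[(P[:,2]>.037)&(P[:,2]<.0415)]; print("bar top",rect(T),T.mean(0).round(4))
```

```text
from [0.5346 0.2233 0.2685] xdir 2.94 shift [-0.173   0.4603 -0.0025] turn [1.2000e-03 0.0000e+00 1.6157e+00] clock 11.6 w 1.004
handle 557 (array([535.5, 224.4]), array([15. , 44.1]), 3.2) [0.5359 0.225  0.0546]
bar top (array([534.3, 252.2]), array([ 32.8, 203.9]), 3.4) [0.5339 0.2656 0.0396]
```

View pics/b9.png

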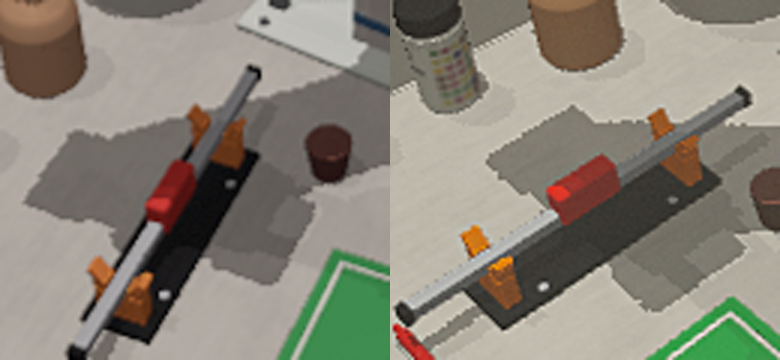

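View pics/w9.png

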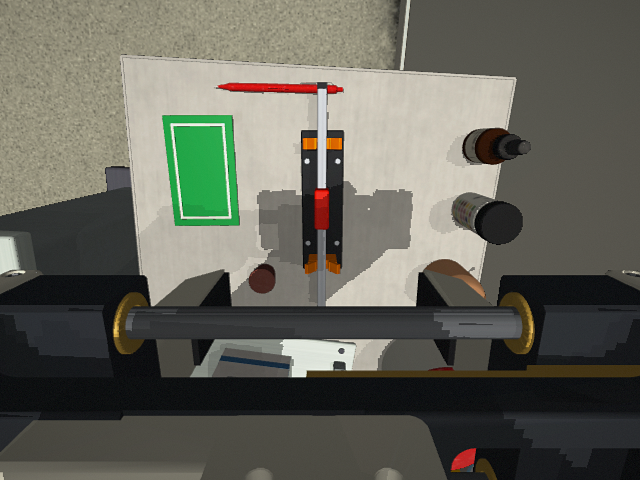

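Bar seated: bar top z 0.0396 (0.040 expected), handle centre (0.5355, 0.2245), 3.2–3.4° against 2.9° for the rest. Next I'll hover over the stack, jaws along the carrier's y.

Run:
```python
from h import *
go((.46,-.011,.27),-4)
```

```text
from [0.5346 0.2233 0.2685] xdir 2.94 shift [-0.173   0.4603 -0.0025] turn [0.0008 0.0008 0.1157] clock 11.6 w 1.004
```

Request:
play_rows(
  rows=[
    [[-0.03,0.08,0],[0,0,0.02],1],
    [[-0.07,0.18,0],[0,0,0.06],1],
    [[-0.11,0.28,0],[0,0,0.1],1],
    [[-0.15,0.38,0],[0,0,0.116],1],
    [[-0.17,0.44,0],[0,0,0.116],1],
    [[-0.173,0.46,0],[0,0,0.116],1],
    [[-0.173,0.46,0],[0,0,0.116],1],
    [[-0.173,0.46,0],[0,0,0.116],1],
  ],
)

```text
clock: 12.4
position: [0.4605, -0.0093, 0.2687]
ee_rot: [-3.139, 0.109, 0.001]
force: [0.5, 1.0, 0.2]
width: 1.0
```

Run:
```python
from h import *
v=grab("wrist","w10"); go((.46,-.011,.27),-4); print(arm.observe()["joints"].round(2))
ys,xs=np.mgrid[100:268,230:420]; P=dep(v,np.c_[xs.ravel(),ys.ravel()])
for z0,nm in((.116,"rack"),(.139,"lidtop"),(.086,"carton")):
    T=P[(abs(P[:,2]-z0)<.003)&(P[:,0]>.39)&(P[:,0]<.53)&(abs(P[:,1])<.09)]; print(nm,len(T),rect(T),T[:,2].mean().round(4))
c=min(blobs(mask(v,92,108,80),200),key=lambda c:np.linalg.norm(c.mean(0)-(323,230))); print("lid",c.mean(0),rect(onz(v,c,.139)))
```

```text
from [ 0.4606 -0.0086  0.2688] xdir -3.89 shift [-0.0008  0.0048 -0.0024] turn [-0.0011  0.0005  0.0018] clock 12.45 w 0.999
[ 0.62  0.24 -0.84  1.85  0.19  1.14 -0.36]
rack 323 (array([459.5,  -8.1]), array([87.1, 50.1]), 85.0) 0.1156
lidtop 3707 (array([460.7, -10.8]), array([51.7, 51.5]), 86.3) 0.139
carton 1806 (array([457.8,  -4.1]), array([80.2, 89.9]), 84.5) 0.0859
lid [322.82553191 229.83829787] (array([460.6, -10.3]), array([51.3, 50.9]), 86.0)
```

View pics/w10.png

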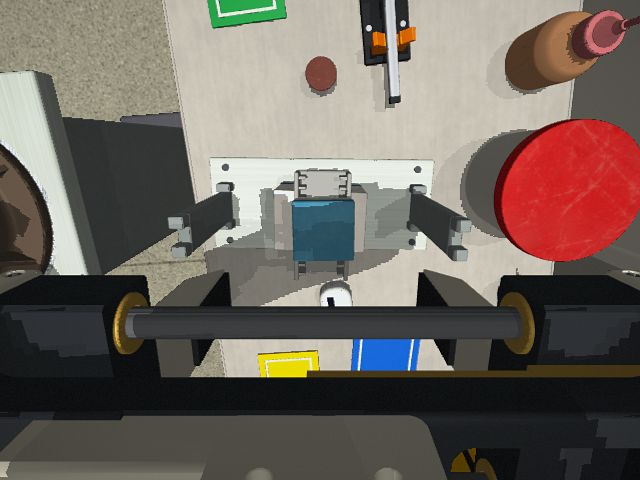

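Box centred at (0.4606, -0.0105), yaw -3.9°, lid top 0.139. It sits at column 323 between the posts (columns 205 and 437). Going down on it.

Request:
play_rows(
  rows=[
    [[0,0.004,0.08],[0,0,0],1],
    [[0,0.004,0.16],[0,0,0],1],
    [[0,0.004,0.22],[0,0,0],1],
    [[0,0.004,0.26],[0,0,0],1],
    [[0,0.004,0.275],[0,0,0],1],
    [[0,0.004,0.283],[0,0,0],1],
    [[0,0.004,0.283],[0,0,0],1],
    [[0,0.004,0.283],[0,0,0],1],
  ],
  newtons=8,
)

```text
clock: 13.25
position: [0.4611, -0.012, 0.1285]
ee_rot: [-3.14, 0.11, -0.002]
force: [-0.2, 0.1, -0.2]
width: 0.999
```

Run:
```python
from h import *
v=grab("wrist","w11"); go((.4606,-.0105,.127),-4)
```

```text
from [ 0.461  -0.0122  0.1285] xdir -4.01 shift [-0.0011 -0.0033  0.0031] turn [ 0.     -0.0016 -0.0002] clock 13.3 w 0.999
```

View pics/w11.png

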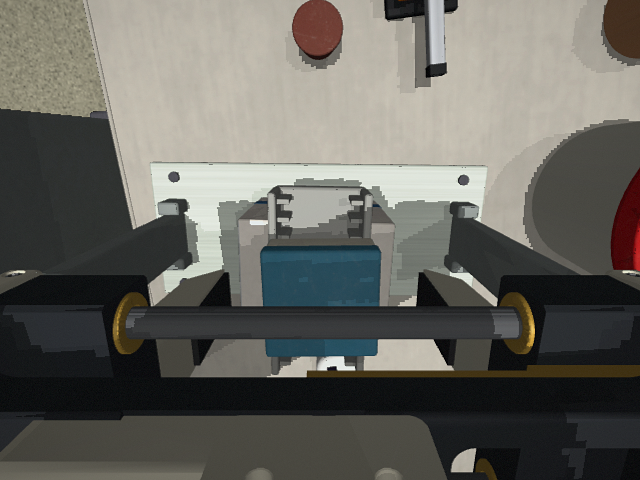

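Box spans columns 261–380, fingers 230–418, so about 1.5 mm off centre. I'll correct and close gently.

Request:
play_rows(
  rows=[
    [[-0.003,-0.002,0.002],[0,0,0],1],
    [[-0.003,-0.002,0.002],[0,0,0],-1],
    [[-0.003,-0.002,0.002],[0,0,0],-1],
    [[-0.003,-0.002,0.002],[0,0,0],-1],
    [[-0.003,-0.002,0.002],[0,0,0],-1],
    [[-0.003,-0.002,0.002],[0,0,0],-1],
    [[-0.003,-0.002,0.002],[0,0,0],-1],
    [[-0.003,-0.002,0.002],[0,0,0],-1],
    [[-0.003,-0.002,0.002],[0,0,0],-1],
    [[-0.003,-0.002,0.002],[0,0,0],-1],
  ],
  newtons=8,
)

```text
clock: 14.3
position: [0.4589, -0.0114, 0.1266]
ee_rot: [3.14, -0.11, -0.0]
force: [-0.1, -0.3, 1.4]
width: 0.559
```

Request:
play_rows(
  rows=[
    [[0,0,-0.004],[0,0,0],-1],
    [[0,0,-0.01],[0,0,0],-1],
    [[0,0,-0.02],[0,0,0],-1],
    [[0,0,-0.04],[0,0,0],-1],
    [[0,0,-0.08],[0,0,0],-1],
    [[0,0,-0.13],[0,0,0],-1],
    [[0,0,-0.18],[0,0,0],-1],
    [[0,0,-0.2],[0,0,0],-1],
    [[0,0,-0.2],[0,0,0],-1],
  ],
)

```text
clock: 15.2
position: [0.4598, -0.0113, 0.2281]
ee_rot: [3.139, -0.111, 0.005]
force: [-0.2, -0.4, -1.2]
width: 0.561
```

Run:
```python
from h import *
grab("scene","c12"); v=grab("wrist","w12"); go((.396,-.2525,.22),0); print(arm.observe()["joints"].round(2))
```

```text
from [ 0.4585 -0.0116  0.2261] xdir -4.05 shift [-0.0907  0.4894  0.0124] turn [ 0.0004  0.0004 -0.0675] clock 15.3 w 0.561
[ 0.6   0.28 -0.83  1.92  0.24  1.04 -0.41]
```

View pics/c12.png

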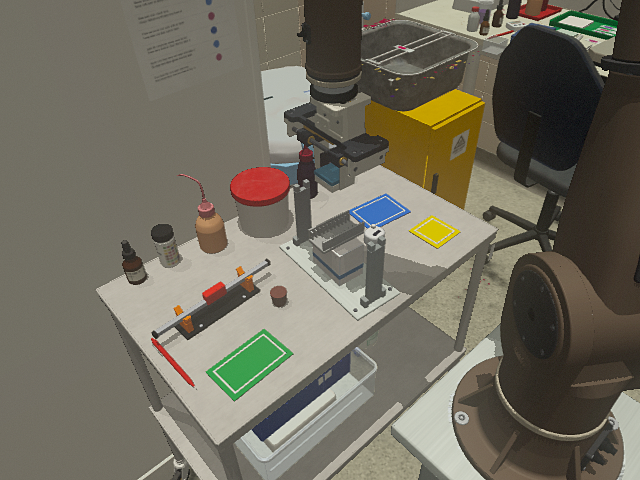

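View pics/w12.png

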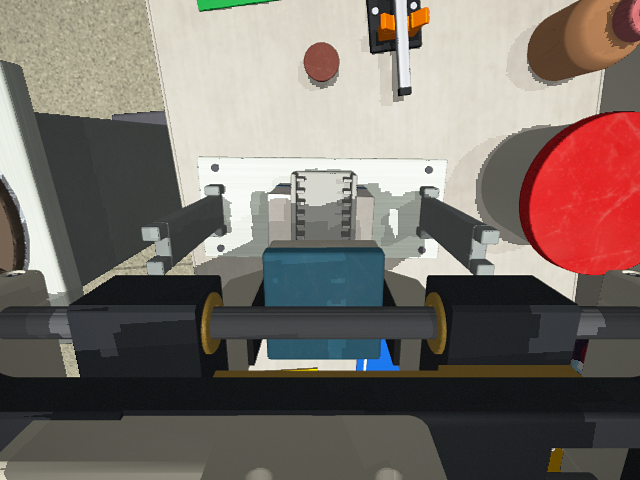

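The box is held level and the rack and carton are undisturbed. I'll measure the box offset in the hand, then carry it over.

Run:
```python
from h import *
v=load("w12"); z=.2265+.0124
m=mask(v,92,108,80); 
P=[(265,247),(383,247),(381,358),(267,358)]
X=onz(v,P,z); print(X.round(4), X.mean(0).round(4))
```

```text
[[ 0.4375  0.0186  0.2389]
 [ 0.4863  0.0152  0.2389]
 [ 0.484  -0.0376  0.2389]
 [ 0.4324 -0.0338  0.2389]] [ 0.46   -0.0094  0.2389]
```

Request:
play_rows(
  rows=[
    [[-0.01,0.04,0],[0,0,-0.02],-1],
    [[-0.02,0.1,0],[0,0,-0.04],-1],
    [[-0.03,0.17,0],[0,0,-0.067],-1],
    [[-0.04,0.24,0],[0,0,-0.067],-1],
    [[-0.05,0.31,0],[0,0,-0.067],-1],
    [[-0.07,0.38,0],[0,0,-0.067],-1],
    [[-0.08,0.44,0],[0,0,-0.067],-1],
    [[-0.09,0.48,0],[0,0,-0.067],-1],
    [[-0.09,0.49,0],[0,0,-0.067],-1],
    [[-0.09,0.49,0],[0,0,-0.067],-1],
  ],
)

```text
clock: 16.3
position: [0.3963, -0.2526, 0.2256]
ee_rot: [-3.14, 0.002, 0.002]
force: [0.3, 0.4, -0.7]
width: 0.558
```

Run:
```python
from h import *
v=grab("wrist","w13"); go((.3965,-.2545,.06),0); print(arm.observe()["joints"].round(2))
```

```text
from [ 0.3968 -0.2516  0.2259] xdir 0.02 shift [-0.0004  0.0062  0.3318] turn [-0.0012  0.0007  0.0004] clock 16.35 w 0.559
[ 1.06  0.28 -0.74  1.9   0.22  1.04  0.23]
```

View pics/w13.png

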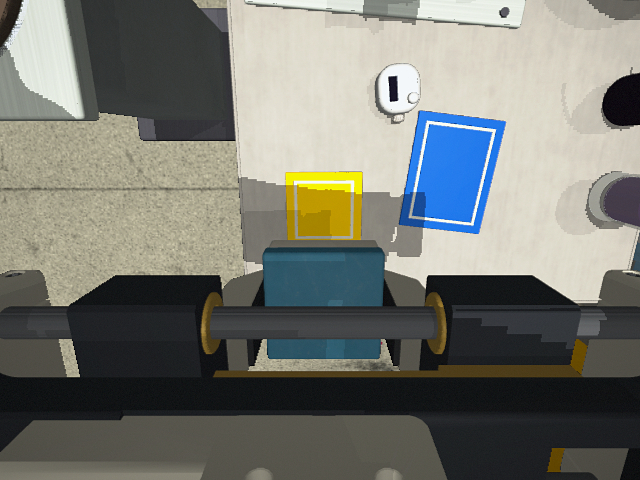

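Run:
```python
from h import *
v=load("w13"); m=mask(v,22,33); c=min(blobs(m,500),key=lambda c:np.linalg.norm(c.mean(0)-(324,205))); X=onz(v,c,.003); print(X[:,:2].min(0),X[:,:2].max(0), "=> centre x",(X[:,0].min()+X[:,0].max())/2,"y from far edge",X[:,1].max()-.041)
m=mask(v,100,125); c=min(blobs(m,500),key=lambda c:np.linalg.norm(c.mean(0)-(453,172))); print("blue",rect(onz(v,c,.003)))
```

```text
[ 0.35605669 -0.28707139] [ 0.43790856 -0.21343328] => centre x 0.39698262796079475 y from far edge -0.2544332780566293
blue (array([ 530.7, -216.3]), array([119.6,  90.1]), 83.1)
```

Request:
play_rows(
  rows=[
    [[0,0.008,0.06],[0,0,0],-1],
    [[0,0.008,0.14],[0,0,0],-1],
    [[0,0.008,0.22],[0,0,0],-1],
    [[0,0.008,0.3],[0,0,0],-1],
    [[0,0.008,0.34],[0,0,0],-1],
    [[0,0.008,0.365],[0,0,0],-1],
    [[0,0.008,0.38],[0,0,0],-1],
    [[0,0.008,0.39],[0,0,0],-1],
    [[0,0.008,0.39],[0,0,0],-1],
  ],
)

```text
clock: 17.25
position: [0.3972, -0.2565, 0.0319]
ee_rot: [3.141, 0.0, 0.001]
force: [-0.3, -0.1, -0.7]
width: 0.562
```

Run:
```python
from h import *
c=grab("scene","c14"); s=grab("side","s14"); go((.3965,-.2555,.0146),0)
a=cv2.resize(s["im"][170:270,340:460],None,fx=3,fy=3,interpolation=cv2.INTER_CUBIC);b=cv2.resize(c["im"][180:280,370:490],None,fx=3,fy=3,interpolation=cv2.INTER_CUBIC)
cv2.imwrite("pics/b14.png",np.hstack([a,b])[:,:,::-1])
```

```text
from [ 0.3974 -0.2568  0.0324] xdir -0.01 shift [-0.0018 -0.0027  0.0355] turn [ 0.0008 -0.0011 -0.0001] clock 17.35 w 0.562
```

View pics/b14.png

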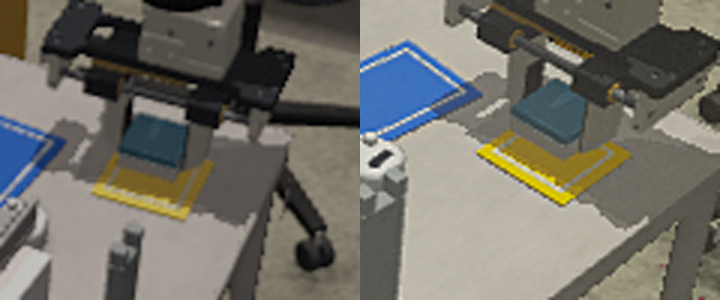

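Box hovers over the yellow mat in both views. Lowering the last 18 mm slowly.

Request:
play_rows(
  rows=[
    [[-0.002,-0.003,0.01],[0,0,0],-1],
    [[-0.002,-0.003,0.018],[0,0,0],-1],
    [[-0.002,-0.003,0.024],[0,0,0],-1],
    [[-0.002,-0.003,0.03],[0,0,0],-1],
    [[-0.002,-0.003,0.034],[0,0,0],-1],
    [[-0.002,-0.003,0.036],[0,0,0],-1],
    [[-0.002,-0.003,0.036],[0,0,0],-1],
    [[-0.002,-0.003,0.036],[0,0,0],-1],
  ],
)

```text
clock: 18.15
position: [0.3958, -0.2551, 0.0136]
ee_rot: [3.142, -0.0, 0.0]
force: [0.4, 0.1, -0.6]
width: 0.56
```

Run:
```python
from h import *
c=grab("scene","c15"); s=grab("side","s15"); go((.3965,-.2555,.0136),0)
a=cv2.resize(s["im"][170:270,340:460],None,fx=3,fy=3,interpolation=cv2.INTER_CUBIC);b=cv2.resize(c["im"][180:280,370:490],None,fx=3,fy=3,interpolation=cv2.INTER_CUBIC)
cv2.imwrite("pics/b15.png",np.hstack([a,b])[:,:,::-1])
for v in (c,s):
    m=mask(v,92,108,60); cb=max((k for k in blobs(m,60) if abs(onz(v,k,.026)[:,:2].mean(0)-(.396,-.25)).max()<.04),key=len); print(rect(onz(v,cb,.026)))
```

```text
from [ 0.3958 -0.2551  0.0136] xdir -0.01 shift [0.0013 0.0008 0.    ] turn [ 0.     -0.0001 -0.0001] clock 18.25 w 0.56
(array([ 394.1, -250.7]), array([56.3, 52.9]), 89.9)
(array([ 394.3, -247. ]), array([52.5, 56.3]), 1.3)
```

View pics/b15.png

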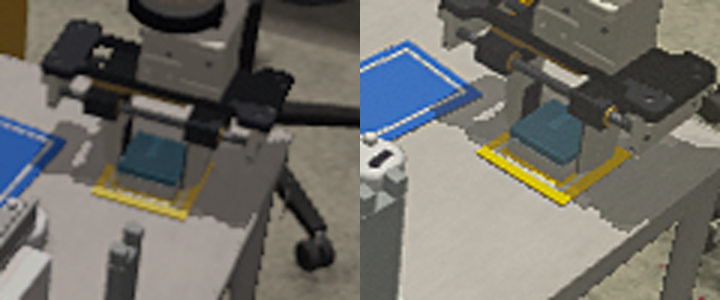

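Both views put the box within about 3 mm of the mat centre. I'll nudge 1.5 mm and release.

Request:
play_rows(
  rows=[
    [[0.001,0.003,0],[0,0,0],-1],
    [[0.001,0.003,0.001],[0,0,0],-1],
    [[0.001,0.003,0.001],[0,0,0],-1],
    [[0.001,0.003,0.001],[0,0,0],0.2],
    [[0.001,0.003,0.001],[0,0,0],0.4],
    [[0.001,0.003,0.001],[0,0,0],0.6],
    [[0.001,0.003,0.001],[0,0,0],0.6],
    [[0.001,0.003,0.001],[0,0,0],0.6],
    [[0.001,0.003,0.001],[0,0,0],0.6],
  ],
)

```text
clock: 19.15
position: [0.3963, -0.2566, 0.0131]
ee_rot: [-3.142, 0.0, 0.0]
force: [0.4, 0.2, -0.5]
width: 0.802
```

Request:
play_rows(
  rows=[
    [[0,0,-0.02],[0,0,0],0.6],
    [[0,0,-0.06],[0,0,0],0.6],
    [[0,0,-0.14],[0,0,0],1],
    [[0,0,-0.24],[0,0,0],1],
    [[0,0,-0.34],[0,0,0],1],
    [[0,0,-0.44],[0,0,0],1],
    [[0,0,-0.48],[0,0,0],1],
    [[0,0,-0.48],[0,0,0],1],
  ],
)

```text
clock: 19.95
position: [0.3979, -0.2569, 0.257]
ee_rot: [3.138, 0.0, 0.008]
force: [-0.1, 0.7, -0.6]
width: 0.997
```

Run:
```python
from h import *
v=grab("wrist","w16"); c=grab("scene","c16"); s=grab("side","s16"); go((.46,-.011,.27),-4)
for q in (c,s,v):
    m=mask(q,92,108,60); cb=max((k for k in blobs(m,60) if abs(onz(q,k,.026)[:,:2].mean(0)-(.396,-.25)).max()<.04),key=len); print("box",rect(onz(q,cb,.026)))
    m=mask(q,22,33); cb=max((k for k in blobs(m,60) if abs(onz(q,k,.026)[:,:2].mean(0)-(.396,-.25)).max()<.04),key=len); print("mat",rect(onz(q,cb,.003)))
```

```text
from [ 0.3955 -0.2564  0.2525] xdir -0.01 shift [ 0.1288 -0.4907 -0.035 ] turn [-0.0003  0.0011  0.0665] clock 20.1 w 1.0
box (array([ 394.6, -252.7]), array([55.3, 52.1]), 89.6)
mat (array([ 396.1, -253.4]), array([83.7, 82.4]), 89.8)
box (array([ 393.9, -248.7]), array([49.8, 56. ]), 0.3)Traceback (most recent call last):
  File "<stdin>", line 5, in <module>
ValueError: max() iterable argument is empty
```

View pics/w16.png

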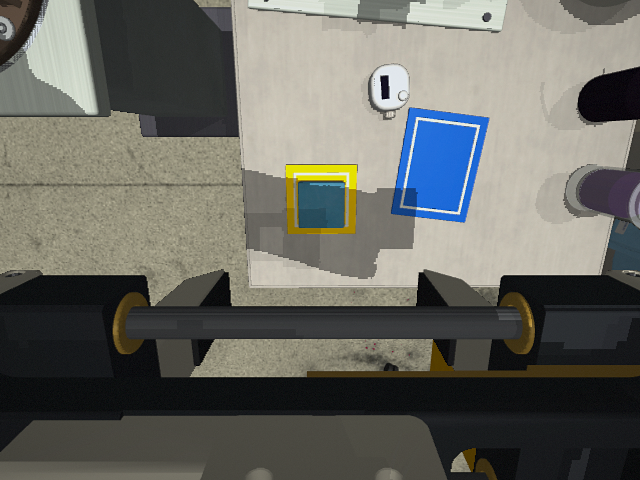

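Run:
```python
from h import *
v=load("w16")
b=onz(v,[(297,181),(347,181),(347,229),(299,229)],.026); print("lid",b.mean(0).round(4))
m=onz(v,[(286,165),(357,165),(356,235),(287,235)],.003); print("mat",m.mean(0).round(4))
```

```text
lid [ 0.3988 -0.2564  0.026 ]
mat [ 0.3977 -0.2553  0.003 ]
```

Box sits about 1.5 mm from the mat centre and square. Now the rack: hover over the stack.

Request:
play_rows(
  rows=[
    [[0.02,-0.08,-0.02],[0,0,0.02],1],
    [[0.05,-0.18,-0.03],[0,0,0.04],1],
    [[0.08,-0.28,-0.03],[0,0,0.066],1],
    [[0.11,-0.38,-0.03],[0,0,0.066],1],
    [[0.12,-0.45,-0.03],[0,0,0.066],1],
    [[0.129,-0.49,-0.03],[0,0,0.066],1],
    [[0.129,-0.49,-0.03],[0,0,0.066],1],
    [[0.129,-0.49,-0.03],[0,0,0.066],1],
    [[0.129,-0.49,-0.03],[0,0,0.066],1],
  ],
)

```text
clock: 21.0
position: [0.4602, -0.013, 0.2672]
ee_rot: [3.139, -0.111, -0.003]
force: [0.0, -0.2, -0.7]
width: 1.002
```

Run:
```python
from h import *
v=grab("wrist","w17"); go((.46,-.011,.15),-4); print(arm.observe()["joints"].round(2))
ys,xs=np.mgrid[100:268,230:420]; P=dep(v,np.c_[xs.ravel(),ys.ravel()])
for z0,nm in((.116,"rack"),(.094,"rackfloor"),(.086,"carton")):
    T=P[(abs(P[:,2]-z0)<.003)&(P[:,0]>.39)&(P[:,0]<.53)&(abs(P[:,1])<.09)]; print(nm,len(T),rect(T),T[:,2].mean().round(4))
```

```text
from [ 0.4604 -0.0131  0.2674] xdir -4.08 shift [-0.0008 -0.0042  0.2349] turn [ 0.0004  0.0013 -0.0014] clock 21.05 w 0.998
[ 0.65  0.25 -0.88  1.85  0.21  1.14 -0.37]
rack 976 (array([459.5,  -9.7]), array([91. , 49.9]), 84.8) 0.1156
rackfloor 3784 (array([459.4, -13.8]), array([98.8, 42.9]), 85.5) 0.0939
carton 2151 (array([457.8,  -4.4]), array([80.5, 89.8]), 84.5) 0.0859
```

View pics/w17.png

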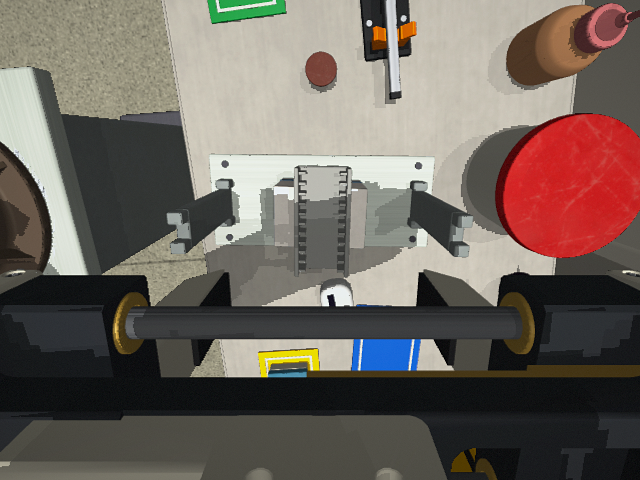

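Rack at (0.4595, -0.0138), yaw -5°, wall tops 0.1156, floor 0.094. Going down.

Request:
play_rows(
  rows=[
    [[-0.001,0.001,0.08],[0,0,0.015],1],
    [[-0.001,0.001,0.16],[0,0,0.015],1],
    [[-0.001,0.001,0.23],[0,0,0.015],1],
    [[-0.001,0.001,0.28],[0,0,0.015],1],
    [[-0.001,0.001,0.31],[0,0,0.015],1],
    [[-0.001,0.001,0.325],[0,0,0.015],1],
    [[-0.001,0.001,0.328],[0,0,0.015],1],
    [[-0.001,0.001,0.328],[0,0,0.015],1],
  ],
  newtons=15,
)

```text
clock: 21.85
position: [0.4606, -0.0125, 0.1045]
ee_rot: [3.139, -0.135, 0.001]
force: [-0.2, -0.5, 0.4]
width: 1.0
```

Run:
```python
from h import *
v=grab("wrist","w18"); go((.4597,-.0137,.102),-5)
```

```text
from [ 0.4608 -0.0123  0.1048] xdir -4.9 shift [-0.002   0.003   0.0056] turn [ 0.0001 -0.001   0.0016] clock 21.9 w 1.002
```

View pics/w18.png

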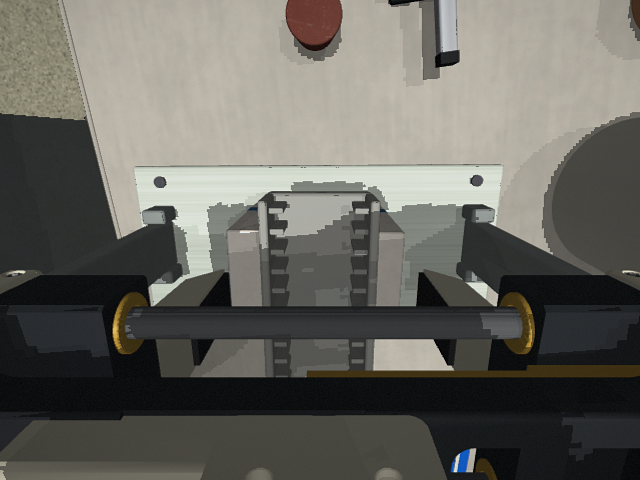

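Rack walls at columns 262–378 between fingers at 230–418, about 1.5 mm off. I'll correct, lower 2 mm, and close.

Request:
play_rows(
  rows=[
    [[-0.003,0.003,0.004],[0,0,0.002],1],
    [[-0.003,0.003,0.004],[0,0,0.002],-1],
    [[-0.003,0.003,0.004],[0,0,0.002],-1],
    [[-0.003,0.003,0.004],[0,0,0.002],-1],
    [[-0.003,0.003,0.004],[0,0,0.002],-1],
    [[-0.003,0.003,0.004],[0,0,0.002],-1],
    [[-0.003,0.003,0.004],[0,0,0.002],-1],
    [[-0.003,0.003,0.004],[0,0,0.002],-1],
    [[-0.003,0.003,0.004],[0,0,0.002],-1],
    [[-0.003,0.003,0.004],[0,0,0.002],-1],
  ],
  newtons=15,
)

```text
clock: 22.9
position: [0.4586, -0.0134, 0.1021]
ee_rot: [3.139, -0.137, -0.0]
force: [0.3, 0.7, -0.1]
width: 0.543
```

Width 50 mm, so the rack is held. Lifting.

Request:
play_rows(
  rows=[
    [[0,0,-0.004],[0,0,0],-1],
    [[0,0,-0.012],[0,0,0],-1],
    [[0,0,-0.025],[0,0,0],-1],
    [[0,0,-0.05],[0,0,0],-1],
    [[0,0,-0.1],[0,0,0],-1],
    [[0,0,-0.16],[0,0,0],-1],
    [[0,0,-0.22],[0,0,0],-1],
    [[0,0,-0.25],[0,0,0],-1],
    [[0,0,-0.25],[0,0,0],-1],
  ],
)

```text
clock: 23.8
position: [0.46, -0.013, 0.2299]
ee_rot: [3.138, -0.137, 0.007]
force: [-0.6, 0.1, -1.1]
width: 0.544
```

Run:
```python
from h import *
c=grab("scene","c19"); v=grab("wrist","w19"); go((.391,.2525,.23),3.1); print(arm.observe()["joints"].round(2))
```

```text
from [ 0.4585 -0.0136  0.2272] xdir -5.0 shift [-0.1809 -0.5184 -0.0059] turn [ 0.0005 -0.0005 -0.1351] clock 23.9 w 0.545
[ 0.63  0.29 -0.87  1.92  0.25  1.05 -0.43]
```

View pics/c19.png

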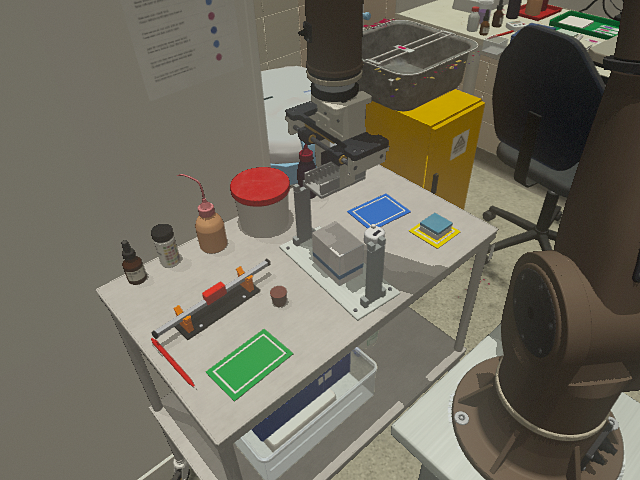

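View pics/w19.png

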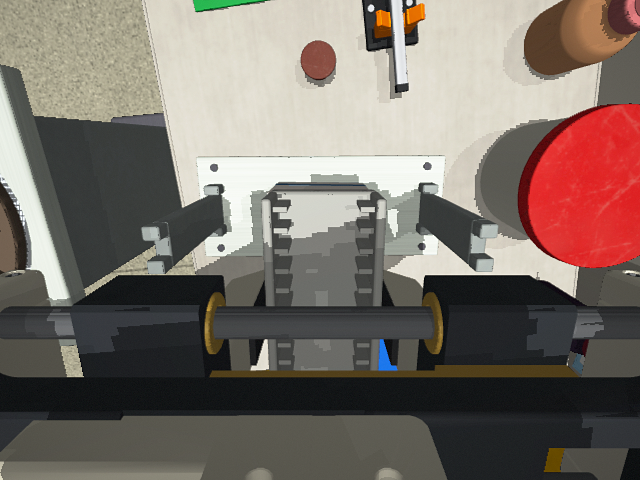

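Run:
```python
from h import *
v=load("w19"); q=np.array([.4585,-.0136]); d=down(-5).as_matrix()
v2=v["im"][170:280,240:410]; cv2.imwrite("pics/w19z.png",cv2.resize(v2,None,fx=4,fy=4)[:,:,::-1])
ys,xs=np.mgrid[170:300,255:395]; P=dep(v,np.c_[xs.ravel(),ys.ravel()])
T=P[abs(P[:,2]-.2408)<.004]; L=(T-np.r_[q,.2272])@d; print(len(T),L.min(0),L.max(0))
T=P[(P[:,2]<.236)&(P[:,2]>.2)]; L=(T-np.r_[q,.2272])@d; print(len(T),L.min(0),L.max(0))
```

```text
3344 [-0.02850634 -0.04938071 -0.01752409] [ 0.03213033 -0.00385525 -0.00960332]
10199 [-0.031078   -0.04953252 -0.00879712] [0.03433786 0.00479266 0.01162099]
```

View pics/w19z.png

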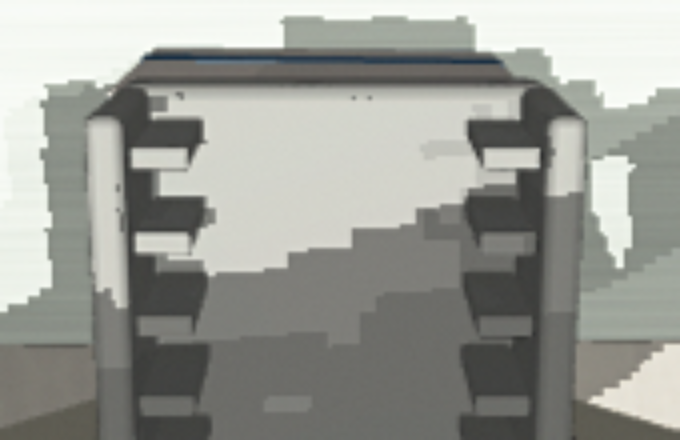

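Rack is centred in the hand to within 1 mm. Carrying it to the green mat.

Request:
play_rows(
  rows=[
    [[-0.01,-0.04,0],[0,0,-0.03],-1],
    [[-0.03,-0.1,0],[0,0,-0.06],-1],
    [[-0.05,-0.17,0],[0,0,-0.1],-1],
    [[-0.08,-0.24,0],[0,0,-0.135],-1],
    [[-0.11,-0.31,0],[0,0,-0.135],-1],
    [[-0.13,-0.38,0],[0,0,-0.135],-1],
    [[-0.16,-0.45,0],[0,0,-0.135],-1],
    [[-0.178,-0.5,0],[0,0,-0.135],-1],
    [[-0.18,-0.518,0],[0,0,-0.135],-1],
    [[-0.18,-0.518,0],[0,0,-0.135],-1],
  ],
)

```text
clock: 24.9
position: [0.3904, 0.2538, 0.2264]
ee_rot: [-3.14, -0.092, 0.002]
force: [-0.1, -0.3, -0.9]
width: 0.542
```

Run:
```python
from h import *
v=grab("wrist","w20"); go((.3915,.2528,.04),3.1); print(arm.observe()["joints"].round(2))
m=mask(v,55,80); c=max(blobs(m,500),key=len); X=onz(v,c,.003); print("mat",rect(X));
```

```text
from [0.3909 0.2523 0.2263] xdir 3.22 shift [ 0.0017 -0.0011  0.3726] turn [0.0007 0.0015 0.002 ] clock 24.95 w 0.544
[ 0.09  0.33 -0.97  1.9   0.31  1.07 -0.95]
mat (array([389.3, 295.9]), array([79.2, 42.6]), 3.3)
```

View pics/w20.png

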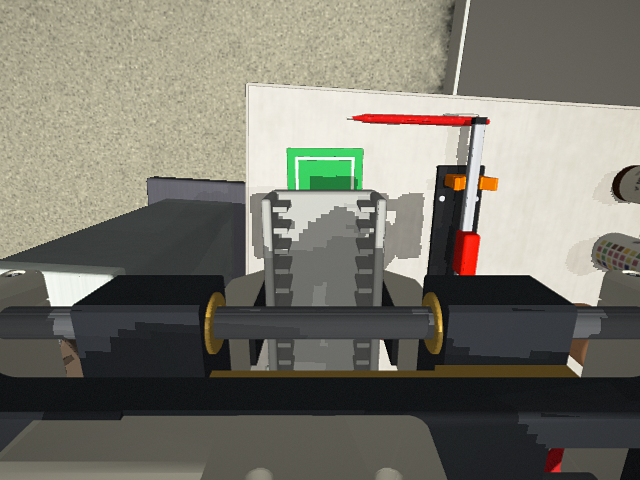

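Mat centre derived from its far edge is (0.3918, 0.2523), consistent with earlier. Lowering.

Request:
play_rows(
  rows=[
    [[0.002,0,0.06],[0,0,0.002],-1],
    [[0.002,0,0.14],[0,0,0.002],-1],
    [[0.002,0,0.22],[0,0,0.002],-1],
    [[0.002,0,0.3],[0,0,0.002],-1],
    [[0.002,0,0.35],[0,0,0.002],-1],
    [[0.002,0,0.375],[0,0,0.002],-1],
    [[0.002,0,0.385],[0,0,0.002],-1],
    [[0.002,0,0.385],[0,0,0.002],-1],
  ],
)

```text
clock: 25.75
position: [0.3929, 0.2521, 0.0348]
ee_rot: [3.14, 0.081, 0.0]
force: [-0.7, -0.4, -0.2]
width: 0.541
```

Run:
```python
from h import *
v=grab("wrist","w21"); c=grab("scene","c21"); s=grab("side","s21"); go((.3917,.2524,.0191),3.2)
a=cv2.resize(s["im"][320:440,250:370],None,fx=3,fy=3,interpolation=cv2.INTER_CUBIC);b=cv2.resize(c["im"][290:410,190:310],None,fx=3,fy=3,interpolation=cv2.INTER_CUBIC)
cv2.imwrite("pics/b21.png",np.hstack([a,b])[:,:,::-1])
```

```text
from [0.3933 0.2528 0.0357] xdir 2.97 shift [-0.0033  0.0007  0.0332] turn [-0.0008 -0.0018 -0.0039] clock 25.9 w 0.545
```

View pics/b21.png

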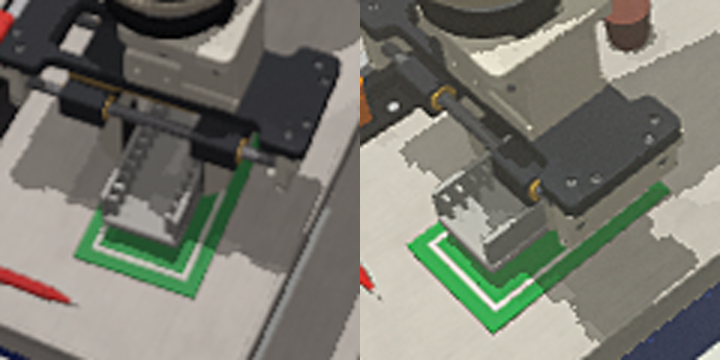

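View pics/w21.png

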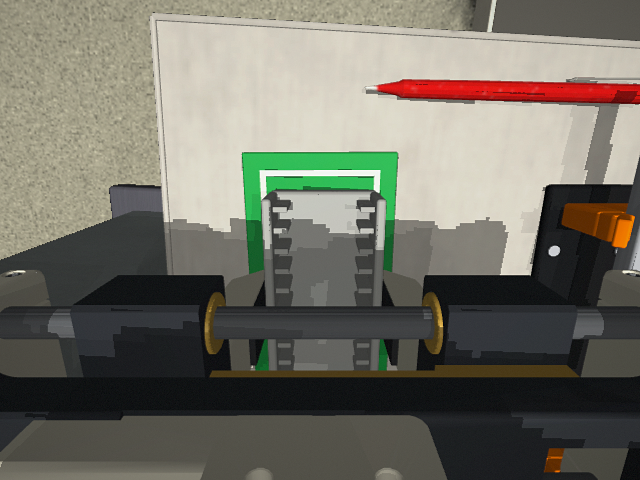

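Rack is over the mat, about 2 mm to the right (rack centre column 324.5, mat 320). Lowering with correction.

Request:
play_rows(
  rows=[
    [[-0.004,0,0.01],[0,0,-0.004],-1],
    [[-0.004,0,0.018],[0,0,-0.004],-1],
    [[-0.004,0,0.024],[0,0,-0.004],-1],
    [[-0.004,0,0.029],[0,0,-0.004],-1],
    [[-0.004,0,0.032],[0,0,-0.004],-1],
    [[-0.004,0,0.033],[0,0,-0.004],-1],
    [[-0.004,0,0.033],[0,0,-0.004],-1],
    [[-0.004,0,0.033],[0,0,-0.004],-1],
  ],
)

```text
clock: 26.7
position: [0.3904, 0.2524, 0.0187]
ee_rot: [3.14, 0.089, 0.001]
force: [-3.5, -3.2, 14.3]
width: 0.541
```

The force shows it is standing on the mat, pressed with 14 N. I'll ease up slightly, then release.

Request:
play_rows(
  rows=[
    [[0,0,-0.001],[0,0,0],-1],
    [[0,0,-0.001],[0,0,0],-1],
    [[0,0,-0.001],[0,0,0],-1],
  ],
)

```text
clock: 27.0
position: [0.3905, 0.2524, 0.0187]
ee_rot: [3.14, 0.089, 0.0]
force: [-1.4, -0.5, 6.9]
width: 0.544
```

Request:
play_rows(
  rows=[
    [[0,0,-0.001],[0,0,0],0.2],
    [[0,0,-0.001],[0,0,0],0.4],
    [[0,0,-0.001],[0,0,0],0.6],
    [[0,0,-0.001],[0,0,0],0.6],
    [[0,0,-0.001],[0,0,0],0.6],
    [[0,0,-0.001],[0,0,0],0.6],
    [[0,0,-0.001],[0,0,0],0.6],
  ],
)

```text
clock: 27.7
position: [0.3905, 0.2524, 0.0191]
ee_rot: [3.14, 0.089, -0.0]
force: [0.2, -0.4, 0.4]
width: 0.795
```

Request:
play_rows(
  rows=[
    [[0,0,-0.02],[0,0,0],0.6],
    [[0,0,-0.06],[0,0,0],0.6],
    [[0,0,-0.14],[0,0,0],1],
    [[0,0,-0.24],[0,0,0],1],
    [[0,0,-0.34],[0,0,0],1],
    [[0,0,-0.44],[0,0,0],1],
    [[0,0,-0.5],[0,0,0],1],
    [[0,0,-0.5],[0,0,0],1],
  ],
)

```text
clock: 28.5
position: [0.3915, 0.2543, 0.2738]
ee_rot: [-3.137, -0.089, -0.01]
force: [0.4, 0.3, -0.3]
width: 0.999
```

Run:
```python
from h import *
v=grab("wrist","w22"); c=grab("scene","c22"); go((.457,-.01,.27),-95); print(arm.observe()["joints"].round(2))
m=mask(v,55,80); cs=blobs(m,300); print("mat",rect(onz(v,np.vstack(cs[:2]),.003)))
ys,xs=np.mgrid[100:268,200:420]; P=dep(v,np.c_[xs.ravel(),ys.ravel()])
for z0 in(.033,.011): T=P[(abs(P[:,2]-z0)<.003)&(P[:,0]<.45)]; print("rack",len(T),rect(T),T[:,2].mean())
```

```text
from [0.3904 0.2523 0.2696] xdir 3.22 shift [ 1.035e-01  5.312e-01 -5.000e-04] turn [-1.000e-03 -1.000e-03  1.637e+00] clock 28.6 w 1.0
[ 0.14  0.29 -1.01  1.84  0.27  1.16 -0.9 ]
mat (array([391.7, 253.5]), array([ 79.3, 127.9]), 3.1)
rack 639 (array([391.3, 251.5]), array([49.9, 98.8]), 3.2) 0.03259922693623333
rack 2516 (array([398.1, 281.3]), array([163.7,  67.7]), 76.0) 0.010842519389125095
```

View pics/w22.png

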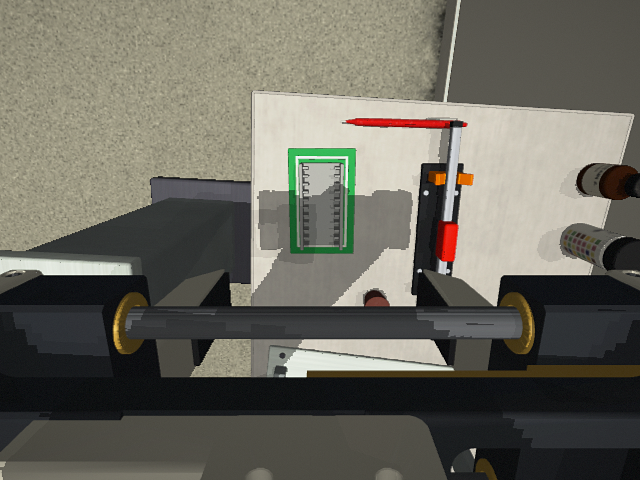

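View pics/c22.png

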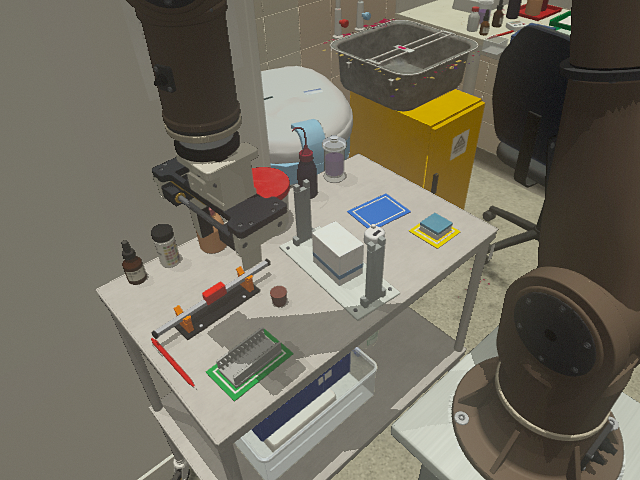

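Rack sits within 2 mm of the mat centre, 3.2° against 3.1°. Last, the carton: back to the stack, turning the jaws across the carton's 60 mm.

Request:
play_rows(
  rows=[
    [[0.01,0.05,-0.02],[0,0,0.1],1],
    [[0.02,0.12,-0.02],[0,0,0.2],1],
    [[0.03,0.2,-0.02],[0,0,0.3],1],
    [[0.05,0.28,-0.02],[0,0,0.4],1],
    [[0.07,0.36,-0.02],[0,0,0.5],1],
    [[0.08,0.42,-0.02],[0,0,0.6],1],
    [[0.1,0.48,-0.02],[0,0,0.7],1],
    [[0.104,0.53,-0.02],[0,0,0.78],1],
    [[0.104,0.53,-0.02],[0,0,0.82],1],
    [[0.104,0.53,-0.02],[0,0,0.82],1],
  ],
)

```text
clock: 29.6
position: [0.4566, -0.0098, 0.2781]
ee_rot: [2.891, -1.229, -0.004]
force: [0.4, 0.5, -0.1]
width: 1.002
```

Request:
play_rows(
  rows=[
    [[0,0,0],[0,0,0.1],1],
    [[0,0,0],[0,0,0.2],1],
    [[0,0,0],[0,0,0.3],1],
    [[0,0,0],[0,0,0.4],1],
    [[0,0,0],[0,0,0.5],1],
    [[0,0,0],[0,0,0.6],1],
    [[0,0,0],[0,0,0.7],1],
    [[0,0,0],[0,0,0.78],1],
    [[0,0,0],[0,0,0.82],1],
    [[0,0,0],[0,0,0.82],1],
  ],
)

```text
clock: 30.6
position: [0.4568, -0.0084, 0.2786]
ee_rot: [2.121, -2.316, -0.001]
force: [0.4, -0.1, -1.0]
width: 1.0
```

Run:
```python
from h import *
v=grab("wrist","w23"); go((.457,-.01,.27),-95); print(arm.observe()["joints"].round(2))
ys,xs=np.mgrid[100:268,200:420]; P=dep(v,np.c_[xs.ravel(),ys.ravel()])
T=P[(abs(P[:,2]-.086)<.003)]; T=T[(abs(T[:,0]-.457)<.06)&(abs(T[:,1]+.01)<.06)]; print("carton",len(T),rect(T),T[:,2].mean())
```

```text
from [ 0.4569 -0.0085  0.2787] xdir -94.97 shift [ 0.0029 -0.0005  0.0174] turn [0.0009 0.0001 0.0005] clock 30.65 w 0.998
[ 0.44  0.18 -0.61  1.86  0.11  1.14 -1.87]
carton 5225 (array([456.6, -14.7]), array([60. , 90.2]), 84.4) 0.08587979670380999
```

View pics/w23.png

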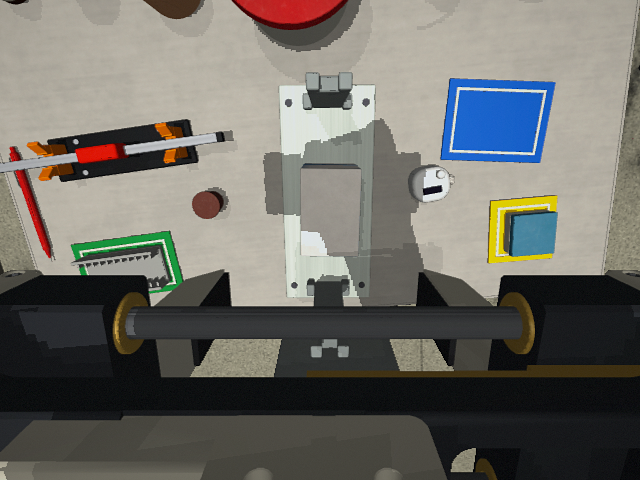

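Carton at (0.4566, -0.0147), top z 0.0859, yaw -5.6°. Going down.

Request:
play_rows(
  rows=[
    [[0.012,0,0.08],[0,0,0.01],1],
    [[0.012,0,0.17],[0,0,0.01],1],
    [[0.012,0,0.26],[0,0,0.01],1],
    [[0.012,0,0.33],[0,0,0.01],1],
    [[0.012,0,0.38],[0,0,0.01],1],
    [[0.012,0,0.42],[0,0,0.01],1],
    [[0.012,0,0.45],[0,0,0.01],1],
    [[0.012,0,0.457],[0,0,0.01],1],
    [[0.012,0,0.457],[0,0,0.01],1],
    [[0.012,0,0.457],[0,0,0.01],1],
  ],
  newtons=15,
)

```text
clock: 31.65
position: [0.4573, -0.015, 0.0512]
ee_rot: [-2.107, 2.329, -0.001]
force: [-0.0, -0.1, 0.5]
width: 1.0
```

Run:
```python
from h import *
v=grab("wrist","w24"); go((.4566,-.0147,.05),-95.6); print(arm.observe()["force"].round(1))
```

```text
from [ 0.4574 -0.0151  0.0514] xdir -95.73 shift [-0.0007  0.0017  0.0028] turn [-0.0013  0.0001 -0.0022] clock 31.7 w 0.999
[-0.3  0.5 -0.1]
```

View pics/w24.png

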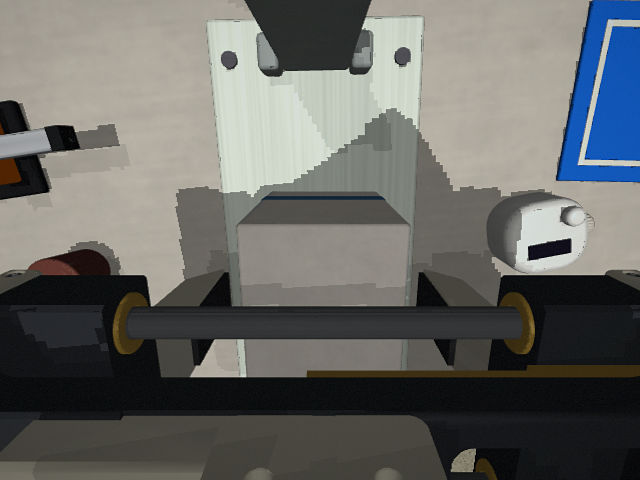

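Carton spans columns 238–409, midway between the fingers. Closing.

Request:
play_rows(
  rows=[
    [[0,0,0],[0,0,0],-1],
    [[0,0,0],[0,0,0],-1],
    [[0,0,0],[0,0,0],-1],
    [[0,0,0],[0,0,0],-1],
    [[0,0,0],[0,0,0],-1],
    [[0,0,0],[0,0,0],-1],
    [[0,0,0],[0,0,0],-1],
    [[0,0,0],[0,0,0],-1],
  ],
  newtons=15,
)

```text
clock: 32.5
position: [0.4569, -0.0153, 0.0507]
ee_rot: [2.107, -2.33, 0.0]
force: [-1.0, -1.1, 4.9]
width: 0.655
```

Request:
play_rows(
  rows=[
    [[0,0,-0.004],[0,0,0],-1],
    [[0,0,-0.012],[0,0,0],-1],
    [[0,0,-0.03],[0,0,0],-1],
    [[0,0,-0.08],[0,0,0],-1],
    [[0,0,-0.15],[0,0,0],-1],
    [[0,0,-0.22],[0,0,0],-1],
    [[0,0,-0.3],[0,0,0],-1],
    [[0,0,-0.36],[0,0,0],-1],
    [[0,0,-0.38],[0,0,0],-1],
    [[0,0,-0.38],[0,0,0],-1],
  ],
)

```text
clock: 33.5
position: [0.4575, -0.0152, 0.242]
ee_rot: [-2.105, 2.329, -0.004]
force: [-0.0, -0.2, -1.5]
width: 0.658
```

Run:
```python
from h import *
c=grab("scene","c25"); go((.5308,-.2162,.24),-6.7); print(arm.observe()["joints"].round(2))
```

```text
from [ 0.4566 -0.0154  0.2405] xdir -95.78 shift [ 0.3846 -0.188   0.0012] turn [-1.0000e-04 -6.0000e-04 -1.4847e+00] clock 33.55 w 0.652
[ 0.44  0.22 -0.62  1.92  0.14  1.05 -1.9 ]
```

View pics/c25.png

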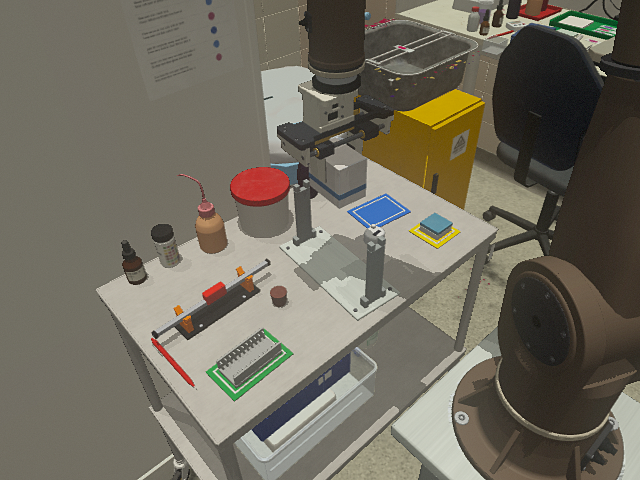

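Carton is lifted level. Before going down at the blue mat I'll check how close the bottles behind it stand.

Run:
```python
from h import *
for n in("c25","c16"):
    v=load(n); ys,xs=np.mgrid[120:240,280:420]; P=dep(v,np.c_[xs.ravel(),ys.ravel()])
    P=P[(P[:,0]>.56)&(P[:,0]<.85)&(P[:,1]<-.08)&(P[:,1]>-.4)&(P[:,2]>.03)&(P[:,2]<.3)]
    print(n,len(P),P.min(0).round(3),P.max(0).round(3))
    for y0 in np.arange(-.36,-.08,.04):
        Q=P[(P[:,1]>=y0)&(P[:,1]<y0+.04)]
        if len(Q): print(round(y0,2),len(Q),"minx",Q[:,0].min().round(3),"maxz",Q[:,2].max().round(3))
```

```text
c25 238 [ 0.675 -0.267  0.03 ] [ 0.724 -0.117  0.12 ]
-0.28 23 minx 0.685 maxz 0.118
-0.24 3 minx 0.703 maxz 0.12
-0.16 178 minx 0.675 maxz 0.094
-0.12 34 minx 0.688 maxz 0.077
c16 1439 [ 0.672 -0.27   0.03 ] [ 0.737 -0.102  0.197]
-0.28 161 minx 0.676 maxz 0.118
-0.24 602 minx 0.673 maxz 0.12
-0.2 2 minx 0.682 maxz 0.043
-0.16 626 minx 0.672 maxz 0.193
-0.12 48 minx 0.689 maxz 0.197
```

Nearest bottle is at x 0.672, and the gripper will reach about 0.63. Clear. Carrying over with the turn in two calls.

Request:
play_rows(
  rows=[
    [[0.03,-0.01,-0.02],[0,0,-0.08],-1],
    [[0.08,-0.03,-0.02],[0,0,-0.16],-1],
    [[0.13,-0.06,-0.02],[0,0,-0.25],-1],
    [[0.18,-0.09,-0.02],[0,0,-0.34],-1],
    [[0.23,-0.12,-0.02],[0,0,-0.43],-1],
    [[0.28,-0.15,-0.02],[0,0,-0.52],-1],
    [[0.33,-0.17,-0.02],[0,0,-0.61],-1],
    [[0.37,-0.188,-0.02],[0,0,-0.69],-1],
    [[0.385,-0.188,-0.02],[0,0,-0.74],-1],
    [[0.385,-0.188,-0.02],[0,0,-0.74],-1],
  ],
)

```text
clock: 34.55
position: [0.5298, -0.2175, 0.248]
ee_rot: [2.83, -1.363, -0.006]
force: [-0.7, 0.3, -1.6]
width: 0.649
```

Request:
play_rows(
  rows=[
    [[0,0,0],[0,0,-0.08],-1],
    [[0,0,0],[0,0,-0.16],-1],
    [[0,0,0],[0,0,-0.25],-1],
    [[0,0,0],[0,0,-0.34],-1],
    [[0,0,0],[0,0,-0.43],-1],
    [[0,0,0],[0,0,-0.52],-1],
    [[0,0,0],[0,0,-0.61],-1],
    [[0,0,0],[0,0,-0.69],-1],
    [[0,0,0],[0,0,-0.745],-1],
    [[0,0,0],[0,0,-0.745],-1],
  ],
)

```text
clock: 35.55
position: [0.5305, -0.215, 0.2494]
ee_rot: [-3.135, 0.181, 0.003]
force: [-0.0, -0.9, -0.8]
width: 0.654
```

Run:
```python
from h import *
v=grab("wrist","w26"); go((.5308,-.2162,.10),-6.7); print(arm.observe()["joints"].round(2))
m=mask(v,100,125); cs=blobs(m,100); print([(len(c),c.mean(0).round(),rect(onz(v,c,.003))) for c in cs[:3]])
q,r,_=pose(); ys,xs=np.mgrid[180:290,230:420]; P=dep(v,np.c_[xs.ravel(),ys.ravel()]); T=P[abs(P[:,2]-q[2]-.0355)<.005]; L=r.inv().apply(T-q); print("carton in hand",len(T),L.min(0).round(4),L.max(0).round(4))
```

```text
from [ 0.5306 -0.2152  0.2496] xdir -6.74 shift [0.0012 0.0021 0.2992] turn [-0.0008  0.0015 -0.0007] clock 35.6 w 0.655
[ 0.86  0.46 -0.82  1.63  0.36  1.2  -0.15]
[(166, array([324., 177.]), (array([ 535., -184.]), array([29.1, 65.9]), 83.4)), (292, array([324., 166.]), (array([ 535.8, -177.6]), array([42.1, 89.5]), 83.4)), (248, array([323., 197.]), (array([ 531.2, -206.9]), array([  3.5, 142.2]), 83.4))]
carton in hand 11844 [-0.0298 -0.0448 -0.0372] [ 0.0307 -0.0195 -0.0305]
```

View pics/w26.png

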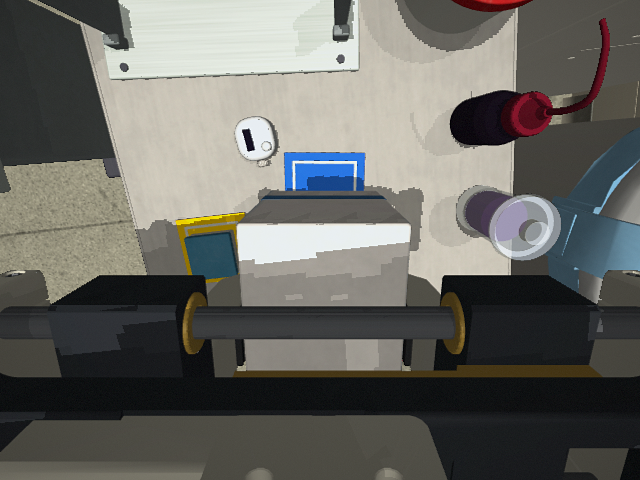

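Carton is centred in the hand (±30, end at -44.8 mm). Mat centre from its far edge is (0.5313, -0.2163). Lowering.

Request:
play_rows(
  rows=[
    [[0.001,0.002,0.06],[0,0,0],-1],
    [[0.001,0.002,0.14],[0,0,0],-1],
    [[0.001,0.002,0.22],[0,0,0],-1],
    [[0.001,0.002,0.29],[0,0,0],-1],
    [[0.001,0.002,0.33],[0,0,0],-1],
    [[0.001,0.002,0.355],[0,0,0],-1],
    [[0.001,0.002,0.37],[0,0,0],-1],
    [[0.001,0.002,0.37],[0,0,0],-1],
    [[0.001,0.002,0.37],[0,0,0],-1],
  ],
)

```text
clock: 36.5
position: [0.5321, -0.2173, 0.0665]
ee_rot: [3.136, -0.183, 0.002]
force: [0.8, 0.1, 0.1]
width: 0.655
```

Run:
```python
from h import *
v=grab("wrist","w27"); c=grab("scene","c27"); s=grab("side","s27"); go((.5311,-.2163,.0477),-6.7)
a=cv2.resize(s["im"][150:260,290:400],None,fx=3,fy=3,interpolation=cv2.INTER_CUBIC);b=cv2.resize(c["im"][140:250,320:430],None,fx=3,fy=3,interpolation=cv2.INTER_CUBIC)
cv2.imwrite("pics/b27.png",np.hstack([a,b])[:,:,::-1])
```

```text
from [ 0.5321 -0.2174  0.0666] xdir -6.69 shift [-0.0023 -0.0021  0.0379] turn [ 0.0005 -0.0016  0.0002] clock 36.65 w 0.652
```

View pics/b27.png

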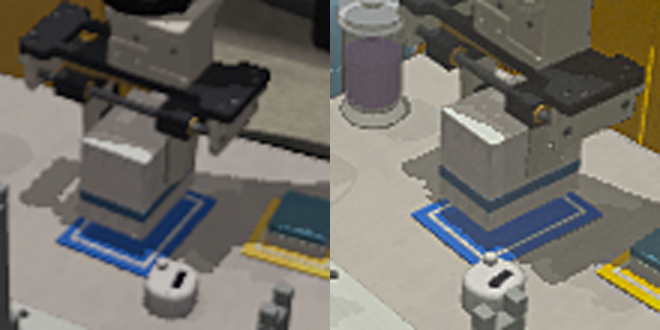

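View pics/w27.png

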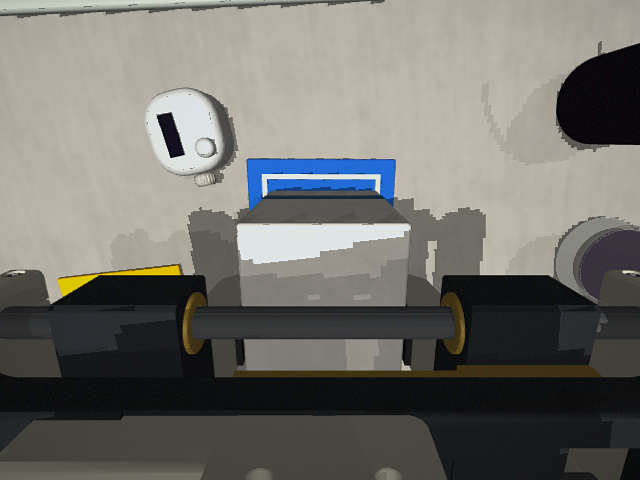

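Carton is square over the blue mat (carton centre column 323.5, mat 321.5). Setting it down.

Request:
play_rows(
  rows=[
    [[-0.002,-0.002,0.01],[0,0,0],-1],
    [[-0.002,-0.002,0.02],[0,0,0],-1],
    [[-0.002,-0.002,0.027],[0,0,0],-1],
    [[-0.002,-0.002,0.032],[0,0,0],-1],
    [[-0.002,-0.002,0.035],[0,0,0],-1],
    [[-0.002,-0.002,0.036],[0,0,0],-1],
    [[-0.002,-0.002,0.036],[0,0,0],-1],
    [[-0.002,-0.002,0.036],[0,0,0],-1],
  ],
)

```text
clock: 37.45
position: [0.5304, -0.2161, 0.0477]
ee_rot: [3.136, -0.183, -0.0]
force: [-3.2, 0.4, 3.3]
width: 0.657
```

Light contact, 3 N. Opening.

Request:
play_rows(
  rows=[
    [[0,0,0],[0,0,0],0.4],
    [[0,0,0],[0,0,0],0.5],
    [[0,0,0],[0,0,0],0.6],
    [[0,0,0],[0,0,0],0.8],
    [[0,0,0],[0,0,0],0.9],
    [[0,0,0],[0,0,0],0.9],
    [[0,0,0],[0,0,0],0.9],
    [[0,0,0],[0,0,0],0.9],
  ],
)

```text
clock: 38.25
position: [0.5306, -0.2162, 0.0476]
ee_rot: [3.136, -0.183, 0.0]
force: [0.0, 0.2, -0.6]
width: 0.95
```

Request:
play_rows(
  rows=[
    [[0,0,-0.02],[0,0,0],0.9],
    [[0,0,-0.06],[0,0,0],0.9],
    [[0,0,-0.12],[0,0,0],0.9],
    [[0,0,-0.2],[0,0,0],1],
    [[0,0,-0.3],[0,0,0],1],
    [[0,0,-0.4],[0,0,0],1],
    [[0,0,-0.5],[0,0,0],1],
    [[0,0,-0.55],[0,0,0],1],
    [[0,0,-0.55],[0,0,0],1],
  ],
)

```text
clock: 39.15
position: [0.5323, -0.2156, 0.3278]
ee_rot: [3.134, -0.182, 0.011]
force: [-1.2, 0.1, 0.0]
width: 1.003
```

Run:
```python
from h import *
v=grab("wrist","w28"); c=grab("scene","c28"); s=grab("side","s28"); go((.45,-.01,.4),-93)
ys,xs=np.mgrid[100:268,200:420]; P=dep(v,np.c_[xs.ravel(),ys.ravel()]); T=P[abs(P[:,2]-.083)<.003]; T=T[(abs(T[:,0]-.53)<.07)&(abs(T[:,1]+.216)<.07)]; print("carton",rect(T),T[:,2].mean())
m=mask(v,100,125); m[:,:200]=0; cs=blobs(m,100); print([(len(k),k.mean(0).round(),rect(onz(v,k,.003))) for k in cs[:3]])
for q in(c,s):
    ys,xs=np.mgrid[130:290,290:480]; P=dep(q,np.c_[xs.ravel(),ys.ravel()])
    T=P[(abs(P[:,2]-.083)<.004)&(abs(P[:,0]-.53)<.07)&(abs(P[:,1]+.216)<.07)]; print("carton",rect(T))
    T=P[(abs(P[:,2]-.026)<.003)&(abs(P[:,0]-.396)<.05)&(abs(P[:,1]+.253)<.05)]; print("box",rect(T))
```

```text
from [ 0.53   -0.2161  0.3222] xdir -6.66 shift [-0.2068 -0.3908 -0.1556] turn [8.000e-04 5.000e-04 1.439e+00] clock 39.3 w 1.002
carton (array([ 531. , -216.7]), array([88.9, 60.1]), 83.5) 0.08289875765178902
[(219, array([609., 242.]), (array([ 936.2, -333.8]), array([77.7, 70. ]), 73.5)), (462, array([320., 184.]), (array([ 531.2, -216.3]), array([118.2,  89.8]), 83.2)), (105, array([320., 160.]), (array([ 536.6, -171.9]), array([ 5.2, 65.5]), 83.3))]
carton (array([ 527.9, -215.1]), array([91.6, 65.3]), 82.0)
box (array([ 394.8, -254.4]), array([53.2, 54.2]), 0.7)
carton (array([ 529.8, -214.8]), array([95. , 60.7]), 83.0)
box (array([ 395.8, -253.5]), array([55.4, 52.1]), 89.7)
```

View pics/w28.png

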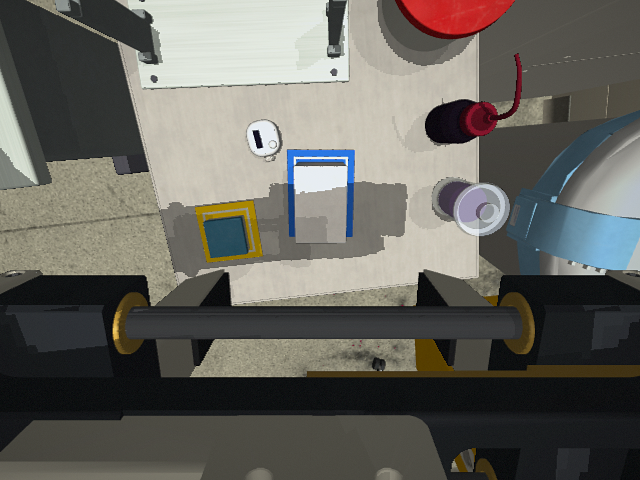

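View pics/c28.png

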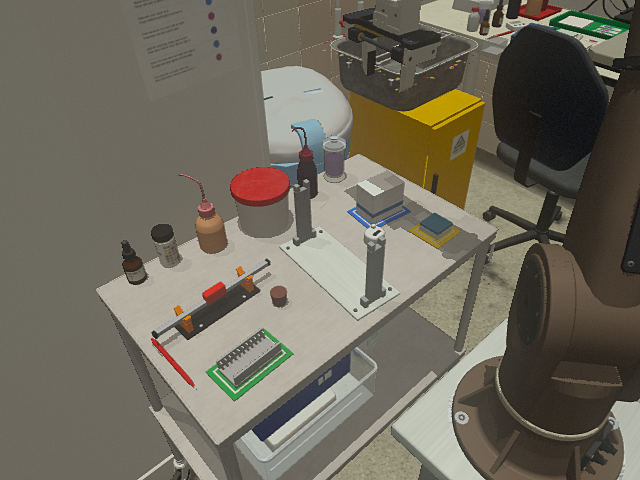

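All four pieces are in place, released, and the gripper is well clear at z 0.32. Carton (0.531, -0.2167) against mat (0.5312, -0.2163), 83.5° against 83.2°. Handing in.

Run:
```python
from cell import arm
print(arm.observe()["force"], arm.sign_off())
```

```text
the job is handed in; nothing more can be done
[ 0.77533809 -0.17700719 -0.4478296 ] None
```

I unpacked the whole carrier in the asked order and handed the job in at about 39 s of the 128 s allowed. No verdict is reported, so these are my own last checks:

| Item | Position check | Angle check |
|---|---|---|
| Bar | Seated handle up in both saddles. Top at z 0.0396 (0.040 expected). Handle within about 2 mm of the middle of the rest. | 3.2–3.4° against 2.9° for the rest |
| Coverslip box | About 1.5 mm from the yellow mat's centre | Square |
| Slide rack | About 2 mm from the green mat's centre. Wall tops at z 0.0326 (0.033 expected). | 3.2° against 3.1° |
| Carton | Under 1 mm from the blue mat's centre by the wrist camera. Top at z 0.083, as expected. | 83.5° against 83.2° |

- **Nothing tipped:** everything is released, and the gripper ended open at z 0.32, clear of all of it.
- **Cameras disagreed:** the fixed cameras and the wrist camera differed by up to about 3 mm. For the carton, the fixed views put it 2–3 mm off, still well inside the 12 mm limit.
- **Rack pressed on landing:** it touched the mat with about 14 N. I eased it off to 7 N before letting go, and it had not moved.

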